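# Cure the medium pendants in the UV unit

### The job

Cure every medium (40 mm) pendant on the green mat: slide the curing unit's amber shield fully down, lay all the medium pendants flat on its curing plate, slide the shield fully up, then press the start button fully down and let it go. Afterwards slide the shield fully down again and move the cured pendants to the finishing tray, each lying flat inside it, none on top of another; leave the shield down. Never press the button while the shield is not up, and leave the smaller and larger pendants and the other things on the bench where they are.

Things in the scene. Friction and masses are not known exactly. Their poses are not given: they have to be found in the camera images.
- pendant_1: Round pendant: flat steel bezel disc filled with blue resin, 40 mm across, 16 mm thick, with a small flat hanging loop (8 mm wide, 4 mm thick, sticking out 7 mm at mid-thickness) on its rim towards its own +x. Lies flat. Origin at the centre of the disc (8 mm above what it lies on); z is the disc's axis. One of the medium 40 mm pendants to be cured; may be absent.
- pendant_2: Round pendant: flat steel bezel disc filled with blue resin, 40 mm across, 16 mm thick, with a small flat hanging loop (8 mm wide, 4 mm thick, sticking out 7 mm at mid-thickness) on its rim towards its own +x. Lies flat. Origin at the centre of the disc (8 mm above what it lies on); z is the disc's axis. One of the medium 40 mm pendants to be cured; may be absent.
- pendant_3: Round pendant: flat steel bezel disc filled with blue resin, 40 mm across, 16 mm thick, with a small flat hanging loop (8 mm wide, 4 mm thick, sticking out 7 mm at mid-thickness) on its rim towards its own +x. Lies flat. Origin at the centre of the disc (8 mm above what it lies on); z is the disc's axis. One of the medium 40 mm pendants to be cured; may be absent.
- pendant_4: Round pendant: flat steel bezel disc filled with blue resin, 40 mm across, 16 mm thick, with a small flat hanging loop (8 mm wide, 4 mm thick, sticking out 7 mm at mid-thickness) on its rim towards its own +x. Lies flat. Origin at the centre of the disc (8 mm above what it lies on); z is the disc's axis. One of the medium 40 mm pendants to be cured; may be absent.
- small_1: Round pendant: flat steel bezel disc filled with blue resin, 30 mm across, 16 mm thick, with a small flat hanging loop (8 mm wide, 4 mm thick, sticking out 7 mm at mid-thickness) on its rim towards its own +x. Lies flat. Origin at the centre of the disc (8 mm above what it lies on); z is the disc's axis. Look-alike of the wrong size, to be left alone; may be absent.
- small_2: Round pendant: flat steel bezel disc filled with blue resin, 30 mm across, 16 mm thick, with a small flat hanging loop (8 mm wide, 4 mm thick, sticking out 7 mm at mid-thickness) on its rim towards its own +x. Lies flat. Origin at the centre of the disc (8 mm above what it lies on); z is the disc's axis. Look-alike of the wrong size, to be left alone; may be absent.
- large_1: Round pendant: flat steel bezel disc filled with blue resin, 50 mm across, 16 mm thick, with a small flat hanging loop (8 mm wide, 4 mm thick, sticking out 7 mm at mid-thickness) on its rim towards its own +x. Lies flat. Origin at the centre of the disc (8 mm above what it lies on); z is the disc's axis. Look-alike of the wrong size, to be left alone; may be absent.
- machine: UV curing unit, fixed: white box 90 mm high, 330 mm wide (y), from 100 mm before to 135 mm behind its origin (x). Front (-x) to the robot; origin on the bench, y to its left. On top: the rimmed plate, behind it (from x = 105 mm) a grey lamp bar 35 mm high, and left of the plate the start button. An amber shield slides up and down on the front face.
- plate (a point): Centre of the upper face of the steel curing plate, 93 mm above the bench; axes as the machine's. Flat inside area 130 mm (x) by 240 mm (y), surrounded by a rim 5 mm high and 5 mm thick.
- shield (a joint): Height of the sliding amber shield: 0 = fully lowered, 0.08 m = fully raised. It stays where it is left (about 5 N friction).
- shield_grip (a point): Centre of the black grip bar along the top edge of the shield (a 4 mm thick, 244 mm wide panel); the bar is 12 mm (machine x) by 130 mm (machine y) by 20 mm high and moves with the shield: 125 mm above the bench when lowered, 205 mm when raised. 106 mm in front of the plate's centre line.
- start (a joint): Travel of the spring start button: 0 = released, 0.006 m = fully down (about 5 N). Pressed straight down.
- start_top (a point): Centre of the upper face of the round black start button, 28 mm across, in a grey housing on top of the machine; moves with the button.
- tray: Finishing tray, fixed: shallow wooden tray lined with grey felt, inside 250 mm (x) by 140 mm (y), floor 4 mm above the bench, rim 5 mm high above the floor and 5 mm thick. Origin under its centre on the bench, z up.
- bead_jar: Bystander: glass jar with metal lid, 60 mm across, 80 mm high, origin under its centre.
- resin_bottle: Bystander: white bottle, 48 mm across, 130 mm high, origin under its centre.
- pliers: Bystander: red-handled pliers lying flat, about 125 mm long along its x, 16 mm high; origin at the pivot, on the bench.
Not all that is in view belongs to the job. What is shaped like the pendant_4 but red is not meant. What is shaped like the pendant_1 but purple is not meant.

How it is judged:
On the way, in this order (a step that is already met when the one before it is completed fails the run):
1. the shield is fully lowered (within 10 mm) (value of joint shield below 0.01 m), for 0.2 s.
2. every 40 mm pendant present lies flat on the curing plate, released (x of pendant_1 in the frame of plate between -0.062 and 0.062 m and y of pendant_1 in the frame of plate between -0.122 and 0.122 m and z of pendant_1 in the frame of plate between 0.002 and 0.014 m and angle between the z axis of each of pendant_1, pendant_2, pendant_3, pendant_4 and the z axis of plate, either way round below 0.15 rad and x of pendant_2 in the frame of plate between -0.062 and 0.062 m and y of pendant_2 in the frame of plate between -0.122 and 0.122 m and z of pendant_2 in the frame of plate between 0.002 and 0.014 m and x of pendant_3 in the frame of plate between -0.062 and 0.062 m and y of pendant_3 in the frame of plate between -0.122 and 0.122 m and z of pendant_3 in the frame of plate between 0.002 and 0.014 m and x of pendant_4 in the frame of plate between -0.062 and 0.062 m and y of pendant_4 in the frame of plate between -0.122 and 0.122 m and z of pendant_4 in the frame of plate between 0.002 and 0.014 m and value of joint shield below 0.01 m and contact force between the fingers and pendant_1 below 0.1 N and contact force between the fingers and pendant_2 below 0.1 N and contact force between the fingers and pendant_3 below 0.1 N and contact force between the fingers and pendant_4 below 0.1 N), for 0.3 s.
3. the shield is fully raised (within 10 mm), the pendants still on the plate (x of pendant_1 in the frame of plate between -0.062 and 0.062 m and y of pendant_1 in the frame of plate between -0.122 and 0.122 m and z of pendant_1 in the frame of plate between 0.002 and 0.014 m and angle between the z axis of each of pendant_1, pendant_2, pendant_3, pendant_4 and the z axis of plate, either way round below 0.15 rad and x of pendant_2 in the frame of plate between -0.062 and 0.062 m and y of pendant_2 in the frame of plate between -0.122 and 0.122 m and z of pendant_2 in the frame of plate between 0.002 and 0.014 m and x of pendant_3 in the frame of plate between -0.062 and 0.062 m and y of pendant_3 in the frame of plate between -0.122 and 0.122 m and z of pendant_3 in the frame of plate between 0.002 and 0.014 m and x of pendant_4 in the frame of plate between -0.062 and 0.062 m and y of pendant_4 in the frame of plate between -0.122 and 0.122 m and z of pendant_4 in the frame of plate between 0.002 and 0.014 m and value of joint shield above 0.07 m), for 0.2 s.
4. the start button is pressed fully down (5 mm or more of 6), the shield up and the pendants on the plate (all of step 3 and value of joint start above 0.005 m), for 0.05 s.
5. the button is released, the shield still up (value of joint shield above 0.07 m and value of joint start below 0.0015 m), for 0.1 s.
6. the shield is fully lowered again (value of joint shield below 0.01 m), for 0.2 s.
At the end, for the whole second after the job is handed in: Every 40 mm pendant present lies flat (within 0.15 rad, either face up) on the floor of the finishing tray, inside its rim and not stacked, staying there; the shield is within 10 mm of fully lowered, the button released; the look-alikes and bystanders are within 40 mm of where they were, upright (x of pendant_1 in the frame of tray between -0.122 and 0.122 m and y of pendant_1 in the frame of tray between -0.067 and 0.067 m and z of pendant_1 in the frame of tray between 0.002 and 0.018 m and angle between the z axis of each of pendant_1, pendant_2, pendant_3, pendant_4 and the z axis of tray, either way round below 0.15 rad and x of pendant_2 in the frame of tray between -0.122 and 0.122 m and y of pendant_2 in the frame of tray between -0.067 and 0.067 m and z of pendant_2 in the frame of tray between 0.002 and 0.018 m and x of pendant_3 in the frame of tray between -0.122 and 0.122 m and y of pendant_3 in the frame of tray between -0.067 and 0.067 m and z of pendant_3 in the frame of tray between 0.002 and 0.018 m and x of pendant_4 in the frame of tray between -0.122 and 0.122 m and y of pendant_4 in the frame of tray between -0.067 and 0.067 m and z of pendant_4 in the frame of tray between 0.002 and 0.018 m and value of joint shield below 0.01 m and value of joint start below 0.0015 m and distance of each of small_1, small_2, large_1, bead_jar, resin_bottle, pliers from where it was at the start of the episode below 0.04 m and angle between each of bead_jar, resin_bottle, pliers's own z axis and vertical below 0.3 rad); the robot touches nothing.
It fails at once if the start button is pressed while the shield is not up (value of joint start above 0.003 m and value of joint shield below 0.06 m).
It fails at once if a pendant of the wrong size is moved or picked up (distance of any of small_1, small_2, large_1 from where it was at the start of the episode above 0.04 m).
It fails at once if a bystander is moved or knocked over (distance of any of bead_jar, resin_bottle, pliers from where it was at the start of the episode above 0.04 m or angle between any of bead_jar, resin_bottle, pliers's own z axis and vertical above 0.4 rad).
Of pendant_1, pendant_2, pendant_3, pendant_4 only 3 to 4 are there at a start; the rules pass over those that are not, and their reading is None.
Of small_1, small_2, large_1 only 2 to 3 are there at a start; the rules pass over those that are not, and their reading is None.
At some moment in a run one of pendant_1, pendant_2, pendant_3, pendant_4 may be knocked a few centimetres aside while the robot is not near it.
It also fails if it takes over 210 s, if anything falls off the work surface, if the arm or the gripper's body presses on something with over 40 N, if the wrist force passes 120 N, or if a joint passes its speed limit or range.

### The arm

A 6-joint arm with a two-finger parallel gripper is mounted at the origin on the work surface. World frame = base frame: x ahead of the robot, y to its left, z up, the work surface at z = 0. Lengths are in m, angles in rad, forces in N, time in s.
With the tool pointing down it reaches from about 0.35 to 1 m from the base axis. Payload 7.1 kg.
Tool frame: the origin (TCP) lies at the very end of the fingers, on their centre line; the grasp point (between the pads) lies 19 mm behind it; z points along the fingers, x is the direction in which the jaws open and shut, and the axes are right-handed (so a half turn about z gives the same grasp; the last joint's range is limited). The gripper opens to 85 mm and grips with 20 to 120 N. Pads are 22 mm wide; open, the fingers measure 114 mm over their backs; the gripper's body (76 mm by 85 mm) begins 54 mm behind the grasp point. The pads swing forward as they close: fully open they stand 13 mm farther back than shut.
Start: joints at [-1.143, 0.423, 1.63, -0, 1.089, -0.019], TCP at [0.27, -0.564, 0.231] pointing down, gripper open.
Joint ranges: [-3, 3], [-0.9, 2.11], [0.09, 2.58], [-1.31, 4.45], [0.11, 2.69], [-2.54, 2.54]. Speed limits (rad/s): [2.39, 2.39, 3.01, 3.14, 3.14, 3.14].

### API

Orientations are given as a unit quaternion [w, x, y, z].
In Python, from plant import manip, imaging gives the robot as it stands.
- The arm moves only by the tool drive_tool, never from a script. Its argument "targets" is a list of rows, each an object of numbers: "dx", "dy", "dz": the shift along the world's x, y, z in m; "ax", "ay", "az": the turn, a rotation vector about the world's x, y, z in degrees. A call has 1 to 10 rows; each row shifts and turns the pose as measured when the row begins; what a row does not reach is not made up. A row lasts 1/12 s, in which the tool goes at most 41.7 mm and 7.16 degrees, less where a joint would pass 70% of its speed; a pose out of reach is approached as far as the arm can. A call with a gripper value outside its range is refused whole. "claw" is the finger opening in m, from 0 to 0.0854, set as the call begins (left out, the last holds). The fingers move at their own pace and stop on an object; "force" is the grip in N (left out, the last holds). Time passes only in rows, so rows that do not move let the fingers close. It gives the time, the measured TCP pose, the force and the opening at its end, in the units of the state.
- manip.state(): the state, without advancing time (a new reading comes with each control period).
- imaging.get_image(name): name is "scene" or "top" or "wrist"; returns (picture, depth): 400x640x3 uint8, red, green, blue; 400x640 float32, m along the optical axis (not along the pixel's ray), 0 where there is no reading.
- imaging.calibration(name): a dict with "mtx" (3x3 intrinsics, pixels), "dist" ([k1, k2, p1, p2, k3] as OpenCV has them; the pictures are not rectified), "camera_from_world" (4x4, takes a point from world to camera coordinates); the wrist camera has in their place "T_tool_cam" (4x4, takes a point from camera to tool coordinates, whose origin is the TCP and whose axes are the tool frame's). Camera axes: x right, y down, z forward; pixel columns grow to the right and rows downward; lengths in m; the calibration is good to about 2 mm. A picture is of the moment at which its call begins: read the wrist's pose just before it. calibration takes no time and is no camera call.
- manip.finish_job(): hands the job in, once; it reports no verdict.
The state is a dict: "time_s": time; "joints": joint angles; "dq": joint speeds; "joint_torque": joint torques, N m; "position": TCP position; "eef_rot": TCP orientation; "wrist_force": force on the tool from outside, world axes, zero at the start; "wrist_torque": the same for the moment, N m; "grip_width": finger opening in m.
Only numpy, scipy, OpenCV 4.12 (cv2) and the standard library are available. Lean on these libraries where they do the work, as an engineer would, in place of code of your own. Each camera call takes 0.05 s, during which the arm holds its last target.

## Working session

There is one attempt and no reset: what is moved stays moved. The work goes in short steps, Python scripts to look and compute and a tool call to move; the robot and the scene stay as the last step left them, time stands still between calls to the robot, and variables do not carry over. Pictures are saved under pics/ and viewed, and the job is handed in when it is done.

Besides the shell and the picture viewer there is one more tool, called after ">>>" as name(argument=value, ...), one argument or row to a line, values as JSON. drive_tool: Moves the arm, as the interface text tells. Its arguments: {"type":"object","properties":{"targets":{"type":"array","items":{"type":"object","properties":{"dx":{"type":"number"},"dy":{"type":"number"},"dz":{"type":"number"},"ax":{"type":"number"},"ay":{"type":"number"},"az":{"type":"number"}}}},"claw":{"type":"number"},"force":{"type":"number"}},"required":["targets"]}

```bash
ls; mkdir -p pics; cat > h.py <<'E'
import numpy as np, cv2
from plant import manip, imaging
def snap(n,f):
    im,d=imaging.get_image(n); cv2.imwrite('pics/'+f+'.png',cv2.cvtColor(im,cv2.COLOR_RGB2BGR)); np.savez('pics/'+f+'.npz',im=im,d=d); return im,d
def ray(n,uv,st=None):
    c=imaging.calibration(n)
    p=cv2.undistortPoints(np.array(uv,float).reshape(-1,1,2),np.array(c['mtx']),np.array(c['dist'])).reshape(-1,2)
    r=np.c_[p,np.ones(len(p))]
    if n=='wrist':
        T=np.array(c['T_tool_cam']); q=st['eef_rot']
        from scipy.spatial.transform import Rotation as R
        W=np.eye(4); W[:3,:3]=R.from_quat([q[1],q[2],q[3],q[0]]).as_matrix(); W[:3,3]=st['position']; M=W@T
    else: M=np.linalg.inv(np.array(c['camera_from_world']))
    return M[:3,3], r@M[:3,:3].T
def onz(n,uv,z,st=None):
    o,r=ray(n,uv,st); return o+r*((z-o[2])/r[:,2:3])
def depthpt(n,uv,dm,st=None):
    o,r=ray(n,uv,st); return o+r*np.array([dm[int(round(v)),int(round(u))] for u,v in uv])[:,None]
E
python3 - <<'E'
from h import *
print(manip.state())
for n in ['scene','top','wrist']: snap(n,n+'0'); print(imaging.calibration(n))
E
```

```text
pics
{'time_s': 0.0, 'joints': array([-1.14302833e+00,  4.23866864e-01,  1.63073955e+00, -1.70120717e-05,
        1.08857793e+00, -1.89835709e-02]), 'dq': array([ 4.97202136e-04, -2.09736278e-04,  9.84827202e-04, -1.38331373e-03,
        8.86742982e-05, -4.08529317e-04]), 'joint_torque': array([-3.46432134e-03, -5.57383275e+01, -2.81743169e+01, -7.62428431e-05,
        7.51857238e-03, -1.70140322e-05]), 'position': array([ 0.26981517, -0.563126  ,  0.23050997]), 'eef_rot': array([-4.30514672e-04,  8.46180957e-01, -5.32895068e-01, -6.69390100e-04]), 'wrist_force': array([ 0.49566044, -0.40367731, -0.27198755]), 'wrist_torque': array([ 0.00656878, -0.00665178, -0.0027854 ]), 'grip_width': 0.08525733963879546}
{'mtx': array([[448.15842773,   0.        , 317.91071819],
       [  0.        , 448.15842773, 199.3044221 ],
       [  0.        ,   0.        ,   1.        ]]), 'dist': array([0.01635551, 0.        , 0.        , 0.        , 0.        ]), 'camera_from_world': array([[ 0.61261817,  0.79037114, -0.00352702, -0.31044251],
       [ 0.4775576 , -0.37370421, -0.79516282, -0.22709009],

[... 536 characters left out ...]
00257203, -0.97920806,  1.23104653],
       [ 0.        ,  0.        ,  0.        ,  1.        ]])}
{'mtx': array([[322.11191145,   0.        , 320.5554724 ],
       [  0.        , 322.11191145, 190.97476116],
       [  0.        ,   0.        ,   1.        ]]), 'dist': array([-0.06440438,  0.        ,  0.        ,  0.        ,  0.        ]), 'T_tool_cam': array([[ 9.99999584e-01, -6.16923098e-04,  6.71306775e-04,
         2.69465076e-04],
       [ 4.15424733e-04,  9.63741454e-01,  2.66837473e-01,
        -6.63706520e-02],
       [-8.11584368e-04, -2.66837083e-01,  9.63741310e-01,
        -1.42668167e-01],
       [ 0.00000000e+00,  0.00000000e+00,  0.00000000e+00,
         1.00000000e+00]])}
```

View pics/scene0.png

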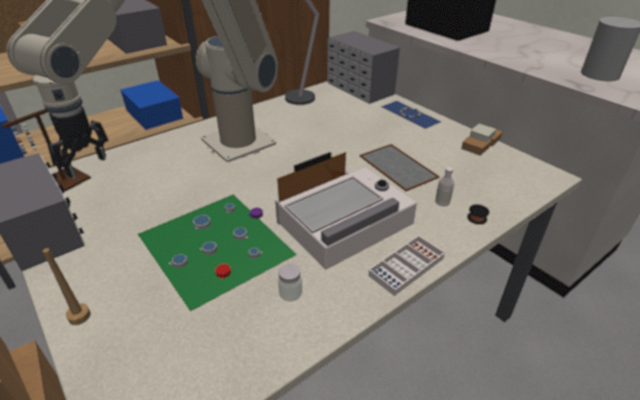

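View pics/top0.png

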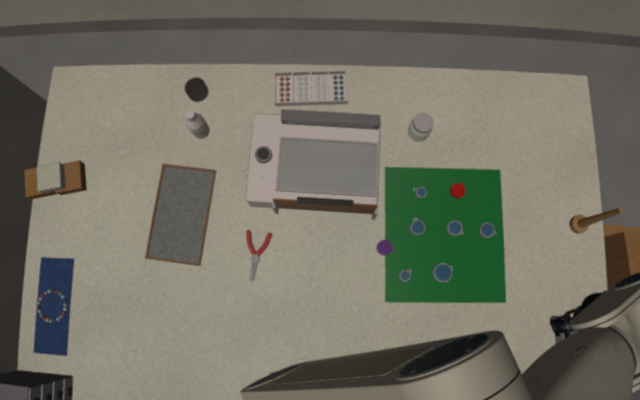

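View pics/wrist0.png

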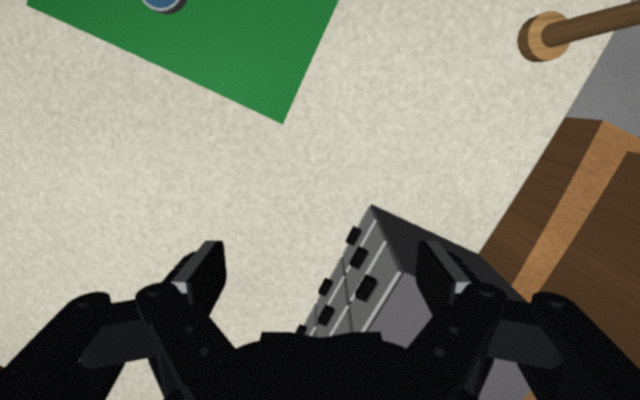

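The scene and top views show the mat with six blue pendants. In the top view they are at (421,192), (418,227), (455,228), (487,230), (405,275) and (443,272), with a red one at (458,190) and a purple one at (385,247). The machine is at about (315,160), the tray at (181,214), and the shield looks raised. Next I measure them.

```bash
cat > meas.py <<'E'
from h import *
def pend(n,im,st=None,z=0.016,verbose=True,roi=None):
    hsv=cv2.cvtColor(im,cv2.COLOR_RGB2HSV)
    m=cv2.inRange(hsv,(95,70,60),(118,255,255))
    if roi: mm=np.zeros_like(m); mm[roi[1]:roi[3],roi[0]:roi[2]]=255; m&=mm
    out=[]
    for c in cv2.findContours(m,cv2.RETR_EXTERNAL,cv2.CHAIN_APPROX_NONE)[0]:
        if cv2.contourArea(c)<15: continue
        P=onz(n,c.reshape(-1,2),z,st)[:,:2].astype(np.float32)
        (x,y),(a,b),_=cv2.minAreaRect(P)
        M=cv2.moments(c); u=(M['m10']/M['m00'],M['m01']/M['m00'])
        C=onz(n,[u],z,st)[0]
        A=cv2.contourArea(P.reshape(-1,1,2))
        out.append((u,C,2*np.sqrt(A/np.pi)))
        if verbose: print(np.round(u,1),np.round(C,4),'eqd mm',round(2000*np.sqrt(A/np.pi),1))
    return out
E
python3 - <<'E'
from meas import *
for n in ['top','scene']:
    z=np.load(f'pics/{n}0.npz'); print(n); pend(n,z['im'],roi=(380,160,510,310) if n=='top' else (140,190,300,300))
im=np.load('pics/top0.npz')['im']
c=cv2.resize(im[160:310,375:515],None,fx=4.5,fy=4.5,interpolation=cv2.INTER_CUBIC)
cv2.imwrite('pics/mat.png',c[:,:,::-1])
c=cv2.resize(im[100:290,140:390],None,fx=3.2,fy=3.15,interpolation=cv2.INTER_CUBIC)
cv2.imwrite('pics/mach.png',c[:,:,::-1])
E
```

```text
top
[404.7 275.3] [ 0.3575 -0.2366  0.016 ] eqd mm 17.7
[442.9 272.2] [ 0.3663 -0.336   0.016 ] eqd mm 38.6
[487.  229.3] [ 0.4798 -0.4573  0.016 ] eqd mm 28.6
[454.7 227.4] [ 0.4838 -0.3701  0.016 ] eqd mm 28.3
[417.6 226.9] [ 0.4836 -0.2716  0.016 ] eqd mm 28.7
[421.  191.7] [ 0.5778 -0.2822  0.016 ] eqd mm 17.3
scene
[178.8 258.5] [ 0.4807 -0.456   0.016 ] eqd mm 27.9
[253.2 250.6] [ 0.5784 -0.2817  0.016 ] eqd mm 17.5
[208.8 245.7] [ 0.4849 -0.369   0.016 ] eqd mm 27.5
[239.5 231.1] [ 0.4838 -0.2704  0.016 ] eqd mm 26.7
[201.  219.5] [ 0.3668 -0.3351  0.016 ] eqd mm 35.8
```

View pics/mat.png

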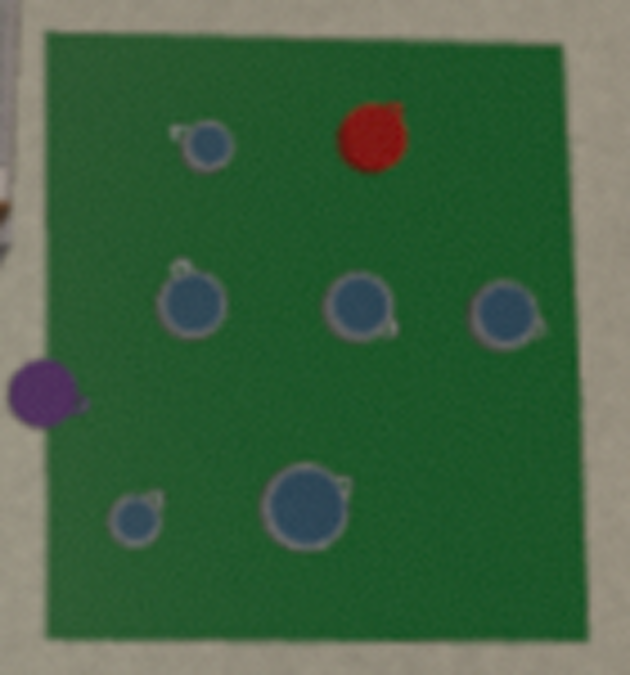

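View pics/mach.png

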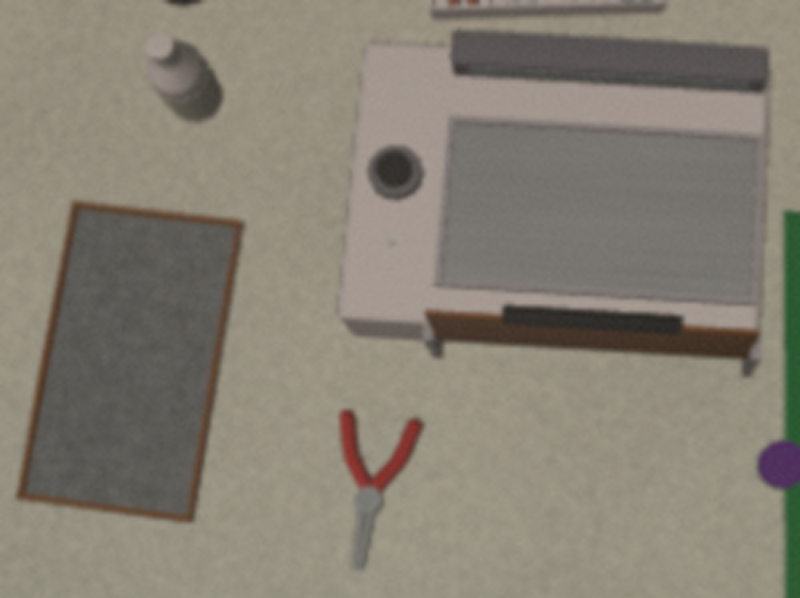

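The three mediums are at top pixels (418,227), (455,227) and (487,229): their resin is 28 mm across, against 17.5 mm for the smalls at (421,192) and (405,275) and 38.6 mm for the large at (443,272). The red one (458,190) and purple one (385,247) are excluded by colour. The enlarged crop confirms this. Next I locate the machine, tray, grip and button.

```bash
python3 - <<'E'
from h import *
z=np.load('pics/top0.npz'); im,d=z['im'],z['d']
f=lambda L:[(140+x/3.2,100+y/3.15) for x,y in L]
pl=f([(450,118),(763,138),(757,302),(435,287)])
P=onz('top',pl,0.098); print('plate',P.round(4),P.mean(0).round(4))
e=P[0]-P[1]; print('left-edge dir yaw of y axis',np.degrees(np.arctan2(-e[0],e[1])), np.linalg.norm(e)); e=P[3]-P[2]; print(np.degrees(np.arctan2(-e[0],e[1])),np.linalg.norm(e))
tr=f([(74,203),(243,221),(192,521),(18,497)])
T=onz('top',tr,0.009); print('tray',T.round(4),T.mean(0).round(4))
for e in (T[0]-T[3],T[1]-T[2]): print(np.degrees(np.arctan2(e[1],e[0])),np.linalg.norm(e))
for nm,q in [('button',(396,168)),('grip',(593,316)),('box',(390,260)),('plate',(600,210))]:
    q=f([q]); print(nm,q,depthpt('top',q,d).round(4))
s=np.load('pics/scene0.npz'); ims=s['im']
c=cv2.resize(ims[140:270,260:450],None,fx=4.2,fy=4.2,interpolation=cv2.INTER_CUBIC); cv2.imwrite('pics/machs.png',c[:,:,::-1])
for q in [(381,184),(313,162),(345,168)]: print(q,depthpt('scene',[q],s['d']).round(4))
E
```

```text
plate [[ 0.6935  0.0869  0.098 ]
 [ 0.6815 -0.1608  0.098 ]
 [ 0.547  -0.1556  0.098 ]
 [ 0.5542  0.0932  0.098 ]] [ 0.6191 -0.0341  0.098 ]
left-edge dir yaw of y axis -2.7705232094438395 0.24799214510869116
-1.6695678747596912 0.2488680301316917
tray [[0.6421 0.4144 0.009 ]
 [0.6282 0.2668 0.009 ]
 [0.3722 0.2935 0.009 ]
 [0.3875 0.4413 0.009 ]] [0.5075 0.354  0.009 ]
-6.027325585424788 0.2559964010610373
-5.950511190514777 0.25738766108528643
button [(263.75, 153.33333333333334)] [[0.6465 0.1259 0.113 ]]
grip [(325.3125, 200.3174603174603)] [[ 0.5157 -0.0295  0.1867]]
box [(261.875, 182.53968253968253)] [[0.5772 0.1301 0.0899]]
plate [(327.5, 166.66666666666669)] [[ 0.6198 -0.0332  0.0953]]
(381, 184) [[0.6592 0.118  0.1117]]
(313, 162) [[ 0.524  -0.0306  0.1791]]
(345, 168) [[ 0.3974  0.2072 -0.0036]]
```

View pics/machs.png

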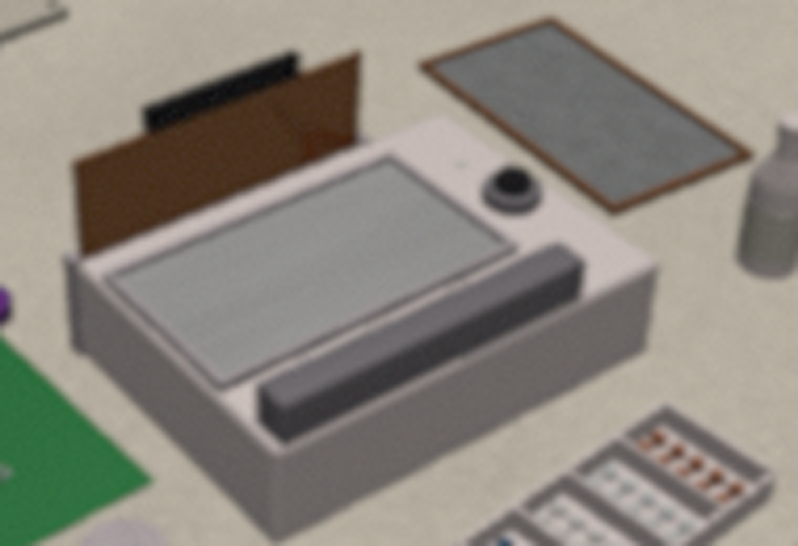

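>>> drive_tool(
  targets=[
    {"dx":0.016,"dy":0.035,"dz":0.004,"az":6},
    {"dx":0.016,"dy":0.035,"dz":0.004,"az":6},
    {"dx":0.016,"dy":0.035,"dz":0.004,"az":6},
    {"dx":0.016,"dy":0.035,"dz":0.004,"az":6},
    {"dx":0.016,"dy":0.035,"dz":0.004,"az":6},
    {"dx":0.016,"dy":0.035,"dz":0.004,"az":6},
    {"dx":0.016,"dy":0.035,"dz":0.004,"az":6},
    {"dx":0.016,"dy":0.035,"dz":0.004,"az":6},
    {"dx":0.016,"dy":0.035,"dz":0.004,"az":6},
    {"dx":0.016,"dy":0.035,"dz":0.004,"az":6},
  ],
  claw=0.085,
  force=40,
)

```text
$.targets[0]: bad value
```

>>> drive_tool(
  targets=[
    {"dx":0.016,"dy":0.035,"dz":0.004,"ax":0.0,"ay":0.0,"az":6.0},
  ],
  claw=0.085,
  force=40,
)

```text
time_s: 0.23
position: [0.2844, -0.532, 0.2341]
eef_rot: [0.001, 0.872, -0.49, -0.0]
wrist_force: [1.4, 0.0, -0.3]
grip_width: 0.0847
```

>>> drive_tool(
  targets=[
    {"dx":0.016,"dy":0.035,"dz":0.004,"ax":0.0,"ay":0.0,"az":6.0},
    {"dx":0.016,"dy":0.035,"dz":0.004,"ax":0.0,"ay":0.0,"az":6.0},
    {"dx":0.016,"dy":0.035,"dz":0.004,"ax":0.0,"ay":0.0,"az":6.0},
    {"dx":0.016,"dy":0.035,"dz":0.004,"ax":0.0,"ay":0.0,"az":6.0},
    {"dx":0.016,"dy":0.035,"dz":0.004,"ax":0.0,"ay":0.0,"az":6.0},
    {"dx":0.016,"dy":0.035,"dz":0.004,"ax":0.0,"ay":0.0,"az":6.0},
    {"dx":0.016,"dy":0.035,"dz":0.004,"ax":0.0,"ay":0.0,"az":6.0},
    {"dx":0.016,"dy":0.035,"dz":0.004,"ax":0.0,"ay":0.0,"az":6.0},
    {"dx":0.016,"dy":0.035,"dz":0.004,"ax":0.0,"ay":0.0,"az":6.0},
    {"dx":0.016,"dy":0.035,"dz":0.004,"ax":0.0,"ay":0.0,"az":0.0},
  ],
)

```text
time_s: 1.07
position: [0.4451, -0.1665, 0.273]
eef_rot: [0.0, 1.0, -0.018, -0.002]
wrist_force: [-0.1, -0.1, -0.4]
grip_width: 0.085
```

```bash
python3 - <<'E'
from h import *
st=manip.state(); print(st['position'])
im,d=snap('wrist','w1'); np.save('pics/w1st.npy',[st],allow_pickle=True)
E
```

```text
[ 0.44508485 -0.16648269  0.27296438]
```

View pics/w1.png

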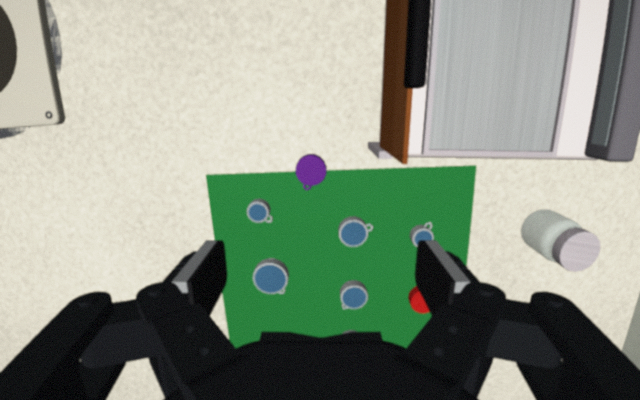

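The wrist view shows the black grip bar at columns 405–427, ending at row 87, with the plate beside it and the pendants below.

```bash
python3 - <<'E'
from h import *
z=np.load('pics/w1.npz'); st=np.load('pics/w1st.npy',allow_pickle=True)[0]; d=z['d']
for q in [(415,20),(415,50),(415,75)]: print('grip',q,depthpt('wrist',[q],d,st).round(4))
for q in [(427,85),(407,86),(427,10),(410,10)]: print(onz('wrist',[q],0.187,st).round(4))
C=onz('wrist',[(427,154),(555,154)],0.098,st); print('plate outer corners',C.round(4))
from meas import pend
pend('wrist',z['im'],st,roi=(210,170,470,330))
E
```

```text
grip (415, 20) [[ 0.5107 -0.0488  0.1856]]
grip (415, 50) [[ 0.5108 -0.0678  0.1866]]
grip (415, 75) [[ 0.5112 -0.0839  0.1865]]
[[ 0.5196 -0.0907  0.187 ]]
[[ 0.5058 -0.091   0.187 ]]
[[ 0.5181 -0.0431  0.187 ]]
[[ 0.5069 -0.043   0.187 ]]
plate outer corners [[ 0.5505 -0.1533  0.098 ]
 [ 0.6848 -0.157   0.098 ]]
[353.8 297.3] [ 0.4835 -0.3697  0.016 ] eqd mm 31.3
[269.7 278.5] [ 0.3658 -0.3354  0.016 ] eqd mm 41.2
[422.7 236.5] [ 0.5771 -0.2791  0.016 ] eqd mm 18.0
[353.2 233.4] [ 0.4832 -0.2709  0.016 ] eqd mm 31.4
[257.1 212.2] [ 0.3572 -0.2365  0.016 ] eqd mm 21.3
```

>>> drive_tool(
  targets=[
    {"dx":0.017,"dy":0.034,"dz":0.0,"ax":0.0,"ay":0.0,"az":0.0},
    {"dx":0.017,"dy":0.034,"dz":0.0,"ax":0.0,"ay":0.0,"az":0.0},
    {"dx":0.017,"dy":0.034,"dz":0.0,"ax":0.0,"ay":0.0,"az":0.0},
    {"dx":0.017,"dy":0.035,"dz":0.0,"ax":0.0,"ay":0.0,"az":0.0},
    {"dx":0.0,"dy":0.0,"dz":0.0,"ax":0.0,"ay":0.0,"az":0.0},
  ],
  claw=0.05,
)

```text
time_s: 1.53
position: [0.5169, -0.0189, 0.2745]
eef_rot: [-0.001, 1.0, -0.018, 0.001]
wrist_force: [0.6, -0.6, 0.6]
grip_width: 0.0499
```

>>> drive_tool(
  targets=[
    {"dx":-0.004,"dy":-0.008,"dz":-0.03,"ax":0.0,"ay":0.0,"az":0.0},
    {"dx":0.0,"dy":0.0,"dz":-0.03,"ax":0.0,"ay":0.0,"az":0.0},
    {"dx":0.0,"dy":0.0,"dz":-0.03,"ax":0.0,"ay":0.0,"az":0.0},
    {"dx":0.0,"dy":0.0,"dz":-0.02,"ax":0.0,"ay":0.0,"az":0.0},
    {"dx":0.0,"dy":0.0,"dz":0.0,"ax":0.0,"ay":0.0,"az":0.0},
  ],
)

```text
time_s: 1.95
position: [0.5149, -0.0238, 0.1625]
eef_rot: [-0.001, 1.0, -0.014, 0.004]
wrist_force: [-0.4, 0.8, 0.4]
grip_width: 0.05
```

```bash
python3 - <<'E'
from h import *
print(manip.state()['position'])
im,d=snap('scene','s2'); c=cv2.resize(im[130:270,240:430],None,fx=4.2,fy=4.2,interpolation=cv2.INTER_CUBIC); cv2.imwrite('pics/s2c.png',c[:,:,::-1])
E
```

```text
[ 0.51488238 -0.02377883  0.16249387]
```

View pics/s2c.png

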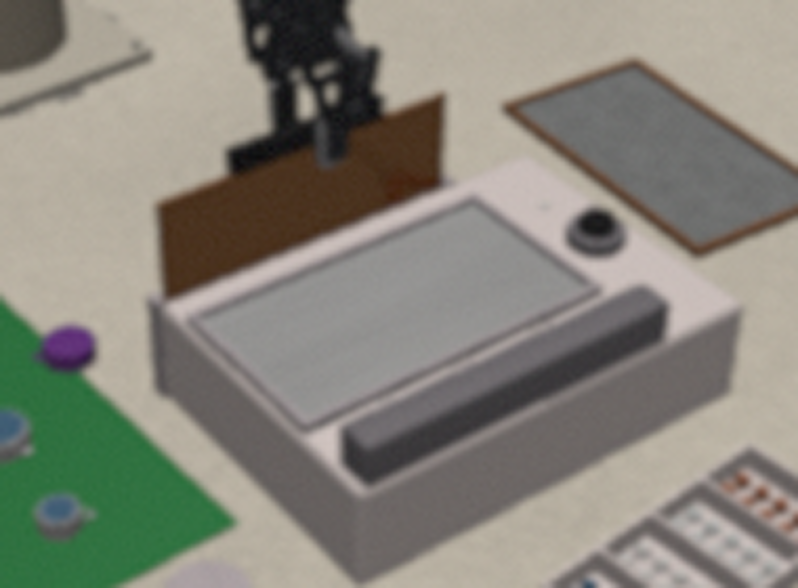

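The fingers straddle the grip bar. Closing on it.

>>> drive_tool(
  targets=[
    {"dx":-0.001,"dy":0.0,"dz":0.0,"ax":0.0,"ay":0.0,"az":0.0},
    {"dx":0.0,"dy":0.0,"dz":0.0,"ax":0.0,"ay":0.0,"az":0.0},
    {"dx":0.0,"dy":0.0,"dz":0.0,"ax":0.0,"ay":0.0,"az":0.0},
    {"dx":0.0,"dy":0.0,"dz":0.0,"ax":0.0,"ay":0.0,"az":0.0},
    {"dx":0.0,"dy":0.0,"dz":0.0,"ax":0.0,"ay":0.0,"az":0.0},
  ],
  claw=0.0,
)

```text
time_s: 2.42
position: [0.5168, -0.0246, 0.1683]
eef_rot: [-0.001, 1.0, -0.015, 0.007]
wrist_force: [0.5, 0.7, -7.1]
grip_width: 0.0111
```

>>> drive_tool(
  targets=[
    {"dx":0.0,"dy":0.0,"dz":-0.015,"ax":0.0,"ay":0.0,"az":0.0},
    {"dx":0.0,"dy":0.0,"dz":-0.015,"ax":0.0,"ay":0.0,"az":0.0},
    {"dx":0.0,"dy":0.0,"dz":-0.015,"ax":0.0,"ay":0.0,"az":0.0},
    {"dx":0.0,"dy":0.0,"dz":-0.01,"ax":0.0,"ay":0.0,"az":0.0},
  ],
)

```text
time_s: 2.75
position: [0.5169, -0.0246, 0.1173]
eef_rot: [-0.001, 1.0, -0.016, 0.009]
wrist_force: [-1.2, 0.6, 3.2]
grip_width: 0.011
```

>>> drive_tool(
  targets=[
    {"dx":0.0,"dy":0.0,"dz":-0.005,"ax":0.0,"ay":0.0,"az":0.0},
    {"dx":0.0,"dy":0.0,"dz":-0.005,"ax":0.0,"ay":0.0,"az":0.0},
    {"dx":0.0,"dy":0.0,"dz":-0.004,"ax":0.0,"ay":0.0,"az":0.0},
  ],
)

```text
time_s: 3.0
position: [0.5172, -0.0246, 0.113]
eef_rot: [-0.001, 1.0, -0.017, 0.008]
wrist_force: [-15.4, 1.2, 39.5]
grip_width: 0.0112
```

>>> drive_tool(
  targets=[
    {"dx":0.0,"dy":0.0,"dz":0.001,"ax":0.0,"ay":0.0,"az":0.0},
    {"dx":0.0,"dy":0.0,"dz":0.0,"ax":0.0,"ay":0.0,"az":0.0},
    {"dx":0.0,"dy":0.0,"dz":0.0,"ax":0.0,"ay":0.0,"az":0.0},
    {"dx":0.0,"dy":0.0,"dz":0.0,"ax":0.0,"ay":0.0,"az":0.0},
    {"dx":0.0,"dy":0.0,"dz":0.03,"ax":0.0,"ay":0.0,"az":0.0},
    {"dx":0.0,"dy":0.0,"dz":0.04,"ax":0.0,"ay":0.0,"az":0.0},
    {"dx":0.0,"dy":0.0,"dz":0.035,"ax":0.0,"ay":0.0,"az":0.0},
    {"dx":0.0,"dy":-0.02,"dz":0.02,"ax":0.0,"ay":0.0,"az":0.0},
  ],
  claw=0.05,
)

```text
time_s: 3.67
position: [0.5149, -0.0432, 0.2408]
eef_rot: [-0.002, 1.0, -0.015, 0.004]
wrist_force: [1.0, -0.6, 0.3]
grip_width: 0.0497
```

```bash
python3 - <<'E'
from h import *
from meas import pend
st=manip.state(); print(st['position'],st['joints'].round(3))
im,d=snap('scene','s3'); c=cv2.resize(im[130:270,240:430],None,fx=4.2,fy=4.2,interpolation=cv2.INTER_CUBIC); cv2.imwrite('pics/s3c.png',c[:,:,::-1])
im,d=snap('top','t3'); pend('top',im,roi=(380,160,510,310))
c=cv2.resize(im[160:310,375:515],None,fx=4.5,fy=4.5,interpolation=cv2.INTER_CUBIC); cv2.imwrite('pics/t3c.png',c[:,:,::-1])
# loops: bright low-sat pixels just outside rim
E
```

```text
[ 0.5149312  -0.04321056  0.24078891] [-0.109  0.248  1.864  0.005  1.02  -0.082]
[404.7 275.4] [ 0.3572 -0.2366  0.016 ] eqd mm 18.0
[442.9 272.2] [ 0.3662 -0.3361  0.016 ] eqd mm 38.3
[486.9 229.2] [ 0.48  -0.457  0.016] eqd mm 28.4
[454.6 227.4] [ 0.4838 -0.3697  0.016 ] eqd mm 28.5
[417.6 227. ] [ 0.4833 -0.2716  0.016 ] eqd mm 28.5
[421.1 191.7] [ 0.5779 -0.2825  0.016 ] eqd mm 17.7
```

View pics/s3c.png

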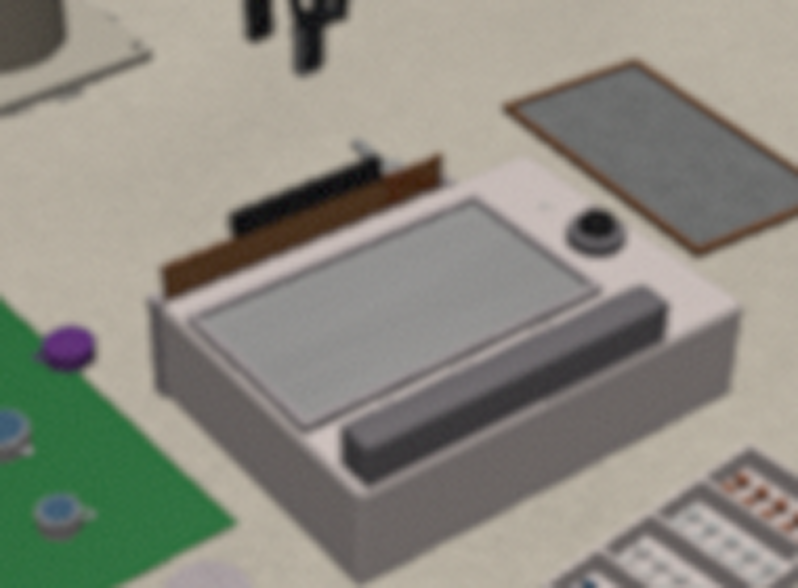

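View pics/t3c.png

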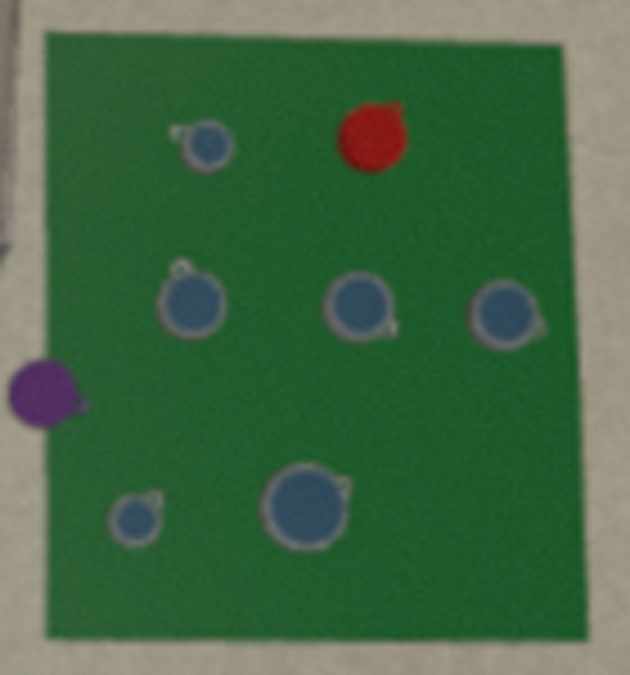

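Step 1 is done: the shield is bottomed, with about 40 N at contact, and only its top strip shows at crop row 200. The pendants have not moved. First up is the medium at top pixel (418,227), world (0.483, -0.271). Its loop points to about +17°, so I set the jaw axis to about -50°.

>>> drive_tool(
  targets=[
    {"dx":-0.0045,"dy":-0.032,"dz":0.0,"ax":0.0,"ay":0.0,"az":-6.9},
    {"dx":-0.0045,"dy":-0.033,"dz":0.0,"ax":0.0,"ay":0.0,"az":-6.9},
    {"dx":-0.0045,"dy":-0.033,"dz":0.0,"ax":0.0,"ay":0.0,"az":-6.9},
    {"dx":-0.0045,"dy":-0.033,"dz":-0.015,"ax":0.0,"ay":0.0,"az":-6.9},
    {"dx":-0.0045,"dy":-0.033,"dz":-0.02,"ax":0.0,"ay":0.0,"az":-6.9},
    {"dx":-0.0045,"dy":-0.033,"dz":-0.02,"ax":0.0,"ay":0.0,"az":-6.9},
    {"dx":-0.0045,"dy":-0.03,"dz":-0.02,"ax":0.0,"ay":0.0,"az":-6.9},
    {"dx":0.0,"dy":0.0,"dz":0.0,"ax":0.0,"ay":0.0,"az":0.0},
  ],
  claw=0.07,
)

```text
time_s: 4.43
position: [0.483, -0.2797, 0.1582]
eef_rot: [0.003, 0.898, -0.439, 0.007]
wrist_force: [-0.7, -0.1, -0.5]
grip_width: 0.0703
```

```bash
cat > look.py <<'E'
import sys
from meas import *
from scipy.spatial.transform import Rotation as R
st=manip.state(); q=st['eef_rot']; M=R.from_quat([q[1],q[2],q[3],q[0]]).as_matrix()
print('tcp',st['position'].round(4),'jaw',np.degrees(np.arctan2(M[1,0],M[0,0])).round(1),'tilt',M[:2,2].round(3),'t',st['time_s'])
im,d=snap('wrist',sys.argv[1]); pend('wrist',im,st,z=float(sys.argv[2]) if len(sys.argv)>2 else 0.016)
E
python3 look.py w4
```

```text
tcp [ 0.483  -0.2797  0.1582] jaw -52.1 tilt [ 0.011 -0.011] t 4.4333
[290.5 298.8] [ 0.3662 -0.3349  0.016 ] eqd mm 41.9
[459.  273.4] [ 0.4921 -0.4534  0.016 ] eqd mm 10.0
[201.  248.8] [ 0.3579 -0.233   0.016 ] eqd mm 18.0
[391.1 232.3] [ 0.4836 -0.3679  0.016 ] eqd mm 30.3
[310.2 171.6] [ 0.4833 -0.2706  0.016 ] eqd mm 32.2
[387.3  94. ] [ 0.5777 -0.2815  0.016 ] eqd mm 22.2
```

View pics/w4.png

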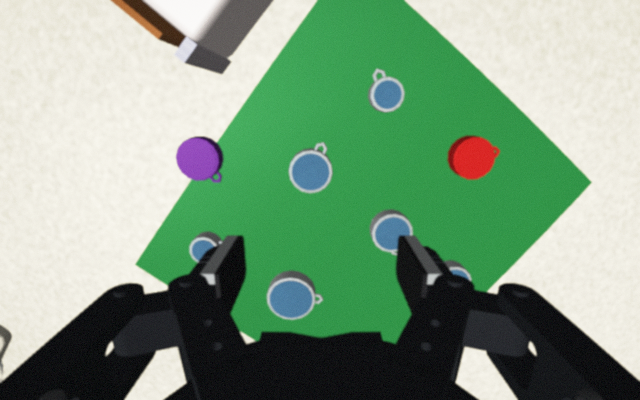

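The target is at wrist pixel (310,172), its loop pointing up and right, clear of the jaws. Descending.

>>> drive_tool(
  targets=[
    {"dx":0.0,"dy":0.009,"dz":-0.03,"ax":0.6,"ay":0.6,"az":0.0},
    {"dx":0.0,"dy":0.0,"dz":-0.035,"ax":0.0,"ay":0.0,"az":0.0},
    {"dx":0.0,"dy":0.0,"dz":-0.035,"ax":0.0,"ay":0.0,"az":0.0},
    {"dx":0.0,"dy":0.0,"dz":-0.025,"ax":0.0,"ay":0.0,"az":0.0},
    {"dx":0.0,"dy":0.0,"dz":-0.01,"ax":0.0,"ay":0.0,"az":0.0},
    {"dx":0.0,"dy":0.0,"dz":0.0,"ax":0.0,"ay":0.0,"az":0.0},
  ],
)

```text
time_s: 4.98
position: [0.4844, -0.2653, 0.0184]
eef_rot: [-0.001, 0.901, -0.434, 0.001]
wrist_force: [-0.9, 0.6, 0.7]
grip_width: 0.0705
```

>>> drive_tool(
  targets=[
    {"dx":-0.001,"dy":-0.0045,"dz":-0.007,"ax":0.0,"ay":0.0,"az":0.0},
    {"dx":0.0,"dy":0.0,"dz":-0.006,"ax":0.0,"ay":0.0,"az":0.0},
    {"dx":0.0,"dy":0.0,"dz":0.0,"ax":0.0,"ay":0.0,"az":0.0},
  ],
)

```text
time_s: 5.23
position: [0.4849, -0.2693, 0.0064]
eef_rot: [-0.001, 0.902, -0.432, 0.001]
wrist_force: [-0.0, -0.1, 0.8]
grip_width: 0.07
```

>>> drive_tool(
  targets=[
    {"dx":-0.001,"dy":-0.001,"dz":-0.003,"ax":0.0,"ay":0.0,"az":0.0},
    {"dx":0.0,"dy":0.0,"dz":0.0,"ax":0.0,"ay":0.0,"az":0.0},
    {"dx":0.0,"dy":0.0,"dz":0.0,"ax":0.0,"ay":0.0,"az":0.0},
    {"dx":0.0,"dy":0.0,"dz":0.0,"ax":0.0,"ay":0.0,"az":0.0},
    {"dx":0.0,"dy":0.0,"dz":0.0,"ax":0.0,"ay":0.0,"az":0.0},
  ],
  claw=0.03,
  force=30,
)

```text
time_s: 5.65
position: [0.4865, -0.2722, 0.0071]
eef_rot: [-0.001, 0.902, -0.432, 0.005]
wrist_force: [-0.0, -0.1, -1.0]
grip_width: 0.0384
```

Gripped (opening 38 mm). Lifting and carrying it to the left end of the plate.

>>> drive_tool(
  targets=[
    {"dx":0.0,"dy":0.0,"dz":0.03,"ax":0.0,"ay":0.0,"az":0.0},
    {"dx":0.0,"dy":0.0,"dz":0.04,"ax":0.0,"ay":0.0,"az":0.0},
    {"dx":0.0,"dy":0.0,"dz":0.04,"ax":0.0,"ay":0.0,"az":0.0},
    {"dx":0.01,"dy":0.02,"dz":0.03,"ax":0.0,"ay":0.0,"az":7.0},
    {"dx":0.015,"dy":0.03,"dz":0.02,"ax":0.0,"ay":0.0,"az":7.0},
    {"dx":0.016,"dy":0.036,"dz":0.0,"ax":0.0,"ay":0.0,"az":7.0},
    {"dx":0.016,"dy":0.036,"dz":0.0,"ax":0.0,"ay":0.0,"az":7.0},
    {"dx":0.016,"dy":0.036,"dz":0.0,"ax":0.0,"ay":0.0,"az":7.0},
    {"dx":0.016,"dy":0.036,"dz":0.0,"ax":0.0,"ay":0.0,"az":7.0},
    {"dx":0.016,"dy":0.036,"dz":0.0,"ax":0.0,"ay":0.0,"az":7.0},
  ],
)

```text
time_s: 6.48
position: [0.5916, -0.0387, 0.1787]
eef_rot: [-0.0, 1.0, -0.012, 0.008]
wrist_force: [0.9, -0.4, -0.4]
grip_width: 0.038
```

>>> drive_tool(
  targets=[
    {"dx":0.012,"dy":0.023,"dz":0.0,"ax":0.0,"ay":0.0,"az":0.0},
    {"dx":0.012,"dy":0.023,"dz":-0.01,"ax":0.0,"ay":0.0,"az":0.0},
    {"dx":0.01,"dy":0.022,"dz":-0.02,"ax":0.0,"ay":0.0,"az":0.0},
    {"dx":0.0,"dy":0.0,"dz":-0.015,"ax":0.0,"ay":0.0,"az":0.0},
    {"dx":0.0,"dy":0.0,"dz":0.0,"ax":0.0,"ay":0.0,"az":0.0},
  ],
)

```text
time_s: 6.9
position: [0.6309, 0.0419, 0.1356]
eef_rot: [-0.001, 1.0, -0.003, 0.012]
wrist_force: [-1.8, -0.1, -0.0]
grip_width: 0.0382
```

```bash
python3 look.py w5 0.15;python3 - <<'E'
from h import *
im,d=snap('scene','s5'); c=cv2.resize(im[100:270,220:430],None,fx=3.8,fy=3.5,interpolation=cv2.INTER_CUBIC); cv2.imwrite('pics/s5c.png',c[:,:,::-1])
E
```

```text
tcp [0.6309 0.0419 0.1356] jaw -0.4 tilt [0.025 0.002] t 6.9
[545.2 286. ] [0.7376 0.0242 0.15  ] eqd mm 4.6
[559.1 284.3] [0.7448 0.0247 0.15  ] eqd mm 5.1
[573.6 282.7] [0.7525 0.0252 0.15  ] eqd mm 5.2
[587.8 281.2] [0.7602 0.0255 0.15  ] eqd mm 5.4
[548.3 271.9] [0.7375 0.0318 0.15  ] eqd mm 4.2
[561.7 270. ] [0.7444 0.0325 0.15  ] eqd mm 5.1
[576.2 268.5] [0.752  0.0329 0.15  ] eqd mm 5.3
[590.7 267.2] [0.7598 0.0332 0.15  ] eqd mm 5.2
[320.5 255.5] [0.6299 0.0436 0.15  ] eqd mm 32.2
```

View pics/w5.png

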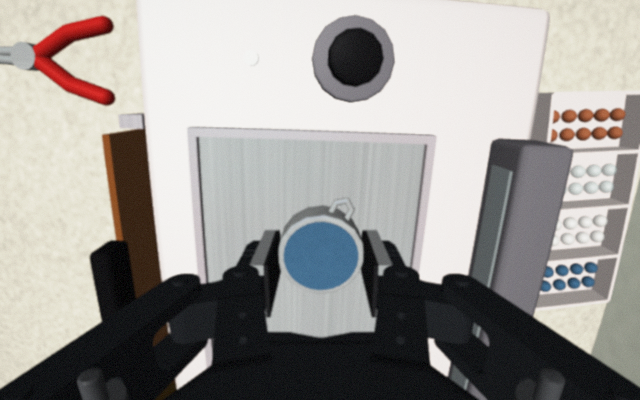

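View pics/s5c.png

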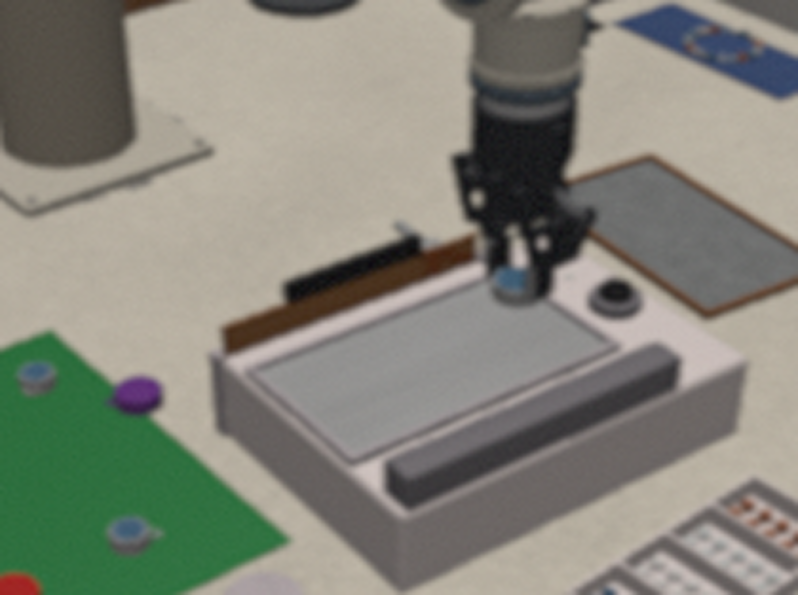

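The pendant is held level above the left part of the plate, at wrist pixel (320,255). Lowering it.

>>> drive_tool(
  targets=[
    {"dx":0.0,"dy":0.0,"dz":-0.012,"ax":0.0,"ay":1.4,"az":-1.5},
    {"dx":0.0,"dy":0.0,"dz":-0.01,"ax":0.0,"ay":0.0,"az":0.0},
    {"dx":0.0,"dy":0.0,"dz":-0.007,"ax":0.0,"ay":0.0,"az":0.0},
    {"dx":0.0,"dy":0.0,"dz":-0.003,"ax":0.0,"ay":0.0,"az":0.0},
    {"dx":0.0,"dy":0.0,"dz":-0.002,"ax":0.0,"ay":0.0,"az":0.0},
  ],
)

```text
time_s: 7.42
position: [0.6335, 0.0376, 0.1074]
eef_rot: [-0.001, 1.0, -0.019, 0.005]
wrist_force: [-0.1, -0.0, -0.8]
grip_width: 0.038
```

>>> drive_tool(
  targets=[
    {"dx":0.0,"dy":0.001,"dz":-0.003,"ax":0.0,"ay":0.0,"az":0.0},
    {"dx":0.0,"dy":0.0,"dz":-0.002,"ax":0.0,"ay":0.0,"az":0.0},
    {"dx":0.0,"dy":0.0,"dz":-0.002,"ax":0.0,"ay":0.0,"az":0.0},
    {"dx":0.0,"dy":0.0,"dz":0.0,"ax":0.0,"ay":0.0,"az":0.0},
  ],
)

```text
time_s: 7.75
position: [0.6334, 0.0376, 0.1005]
eef_rot: [-0.001, 1.0, -0.019, 0.005]
wrist_force: [0.2, 0.4, -1.4]
grip_width: 0.0385
```

>>> drive_tool(
  targets=[
    {"dx":0.0,"dy":0.0,"dz":-0.002,"ax":0.0,"ay":0.0,"az":0.0},
    {"dx":0.0,"dy":0.0,"dz":-0.001,"ax":0.0,"ay":0.0,"az":0.0},
  ],
)

```text
time_s: 7.92
position: [0.6339, 0.0376, 0.0988]
eef_rot: [-0.001, 1.0, -0.019, 0.006]
wrist_force: [-5.1, -0.6, 13.7]
grip_width: 0.0383
```

>>> drive_tool(
  targets=[
    {"dx":0.0,"dy":0.0,"dz":0.0005,"ax":0.0,"ay":0.0,"az":0.0},
    {"dx":0.0,"dy":0.0,"dz":0.0,"ax":0.0,"ay":0.0,"az":0.0},
    {"dx":0.0,"dy":0.0,"dz":0.0,"ax":0.0,"ay":0.0,"az":0.0},
    {"dx":0.0,"dy":0.0,"dz":0.0,"ax":0.0,"ay":0.0,"az":0.0},
    {"dx":0.0,"dy":0.0,"dz":0.025,"ax":0.0,"ay":0.0,"az":0.0},
    {"dx":0.0,"dy":0.0,"dz":0.035,"ax":0.0,"ay":0.0,"az":0.0},
    {"dx":0.0,"dy":0.0,"dz":0.035,"ax":0.0,"ay":0.0,"az":0.0},
    {"dx":-0.012,"dy":-0.035,"dz":0.01,"ax":0.0,"ay":0.6,"az":-2.0},
    {"dx":-0.014,"dy":-0.037,"dz":0.0,"ax":0.0,"ay":0.0,"az":-2.0},
    {"dx":-0.014,"dy":-0.037,"dz":0.0,"ax":0.0,"ay":0.0,"az":-2.0},
  ],
  claw=0.068,
)

```text
time_s: 8.75
position: [0.5947, -0.0675, 0.2081]
eef_rot: [-0.001, 0.998, -0.068, 0.001]
wrist_force: [0.5, -1.1, 0.4]
grip_width: 0.0682
```

```bash
python3 look.py w6; python3 - <<'E'
from h import *
from meas import pend
im,d=snap('top','t6'); pend('top',im,z=0.109,roi=(275,130,385,210)); print('mat'); pend('top',im,roi=(380,160,510,310))
c=cv2.resize(im[100:310,240:520],None,fx=2.8,fy=2.8,interpolation=cv2.INTER_CUBIC); cv2.imwrite('pics/t6c.png',c[:,:,::-1])
E
```

```text
tcp [ 0.5947 -0.0675  0.2081] jaw -7.8 tilt [0.003 0.002] t 8.75
[175.5 381.4] [ 0.3612 -0.3298  0.016 ] eqd mm 31.5
[329.3 333.4] [ 0.5768 -0.2765  0.016 ] eqd mm 13.4
[547.4 137.1] [ 0.8393 -0.0667  0.016 ] eqd mm 5.2
[558.7 134.6] [ 0.8521 -0.0656  0.016 ] eqd mm 9.1
[572.3 132.4] [ 0.8679 -0.065   0.016 ] eqd mm 9.3
[585.7 129.8] [ 0.8835 -0.064   0.016 ] eqd mm 9.7
[599.2 127.6] [ 0.8995 -0.0634  0.016 ] eqd mm 9.8
[547.4 122.3] [ 0.8387 -0.0509  0.016 ] eqd mm 5.3
[558.5 120. ] [ 0.8513 -0.05    0.016 ] eqd mm 9.5
[572.4 117.6] [ 0.8672 -0.0492  0.016 ] eqd mm 9.3
[585.8 115.2] [ 0.8826 -0.0483  0.016 ] eqd mm 9.9
[599.4 113. ] [ 0.8986 -0.0477  0.016 ] eqd mm 10.1
[355.2  41. ] [0.6445 0.0518 0.016 ] eqd mm 45.5
[299.4 159.4] [0.6334 0.037  0.109 ] eqd mm 24.1
mat
[404.8 275.2] [ 0.3576 -0.2368  0.016 ] eqd mm 18.5
[442.9 272.2] [ 0.3662 -0.336   0.016 ] eqd mm 38.4
[487.  229.2] [ 0.4799 -0.4571  0.016 ] eqd mm 28.7
[454.7 227.3] [ 0.4839 -0.37    0.016 ] eqd mm 28.5
[421.2 191.7] [ 0.5779 -0.2827  0.016 ] eqd mm 18.0
```

View pics/t6c.png

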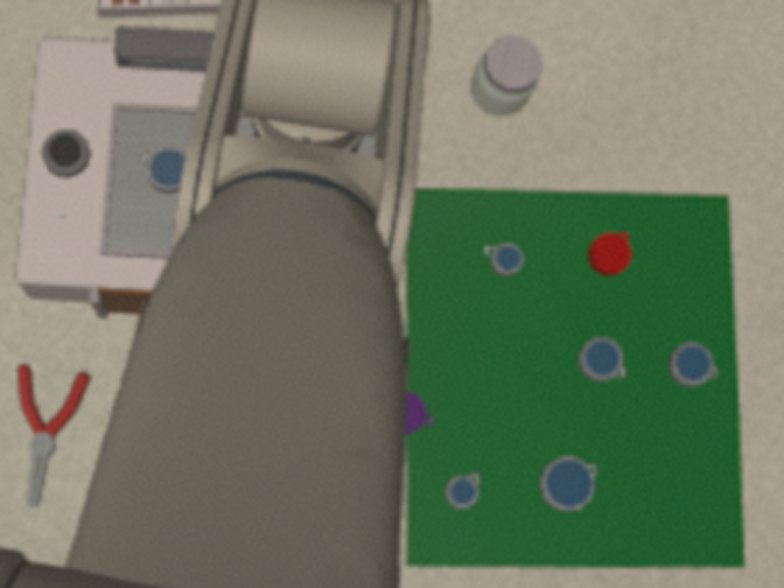

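First pendant is on the plate at (0.634, 0.037), seen at crop pixel (168,168). Now the medium at top (455,227), world (0.484, -0.370), with its loop at about -125°. Jaw goes to about -34°.

>>> drive_tool(
  targets=[
    {"dx":-0.0135,"dy":-0.036,"dz":0.0,"ax":0.0,"ay":0.0,"az":-3.5},
    {"dx":-0.0135,"dy":-0.037,"dz":0.0,"ax":0.0,"ay":0.0,"az":-3.5},
    {"dx":-0.0135,"dy":-0.037,"dz":0.0,"ax":0.0,"ay":0.0,"az":-3.5},
    {"dx":-0.0135,"dy":-0.037,"dz":0.0,"ax":0.0,"ay":0.0,"az":-3.5},
    {"dx":-0.0135,"dy":-0.035,"dz":-0.015,"ax":0.0,"ay":0.0,"az":-3.5},
    {"dx":-0.0135,"dy":-0.034,"dz":-0.02,"ax":0.0,"ay":0.0,"az":-3.5},
    {"dx":-0.0135,"dy":-0.034,"dz":-0.02,"ax":0.0,"ay":0.0,"az":-3.0},
    {"dx":-0.01,"dy":-0.034,"dz":-0.02,"ax":0.0,"ay":0.0,"az":-2.0},
    {"dx":0.0,"dy":0.0,"dz":-0.01,"ax":0.0,"ay":0.0,"az":0.0},
    {"dx":0.0,"dy":0.0,"dz":0.0,"ax":0.0,"ay":0.0,"az":0.0},
  ],
)

```text
time_s: 9.68
position: [0.4872, -0.3632, 0.1217]
eef_rot: [-0.0, 0.953, -0.302, 0.006]
wrist_force: [-0.0, 1.1, -0.8]
grip_width: 0.0682
```

```bash
python3 look.py w7
```

```text
tcp [ 0.4872 -0.3632  0.1217] jaw -35.2 tilt [ 0.011 -0.003] t 9.6833
[374.2 277.6] [ 0.4798 -0.4565  0.016 ] eqd mm 32.3
[183. 242.] [ 0.3663 -0.3348  0.016 ] eqd mm 42.5
[320.  196.7] [ 0.4837 -0.3691  0.016 ] eqd mm 32.4
[ 94.4 153.5] [ 0.3577 -0.2359  0.016 ] eqd mm 22.7
[356.7  27.5] [ 0.5777 -0.2813  0.016 ] eqd mm 22.7
```

View pics/w7.png

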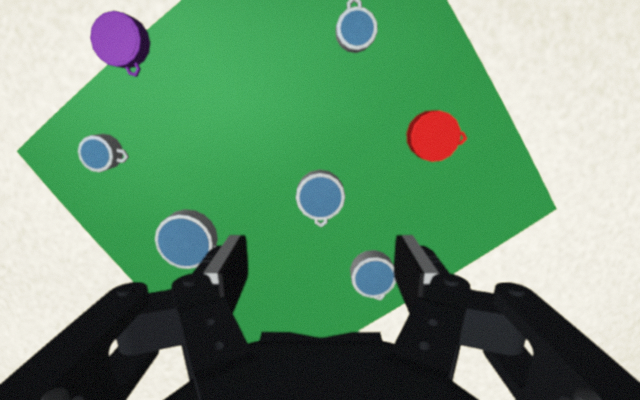

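The target at wrist pixel (320,197) has its loop pointing straight down, perpendicular to the jaws. Descending.

>>> drive_tool(
  targets=[
    {"dx":-0.0035,"dy":-0.006,"dz":-0.03,"ax":0.2,"ay":0.6,"az":0.0},
    {"dx":0.0,"dy":0.0,"dz":-0.035,"ax":0.0,"ay":0.0,"az":0.0},
    {"dx":0.0,"dy":0.0,"dz":-0.025,"ax":0.0,"ay":0.0,"az":0.0},
    {"dx":0.0,"dy":0.0,"dz":-0.01,"ax":0.0,"ay":0.0,"az":0.0},
    {"dx":0.0,"dy":0.0,"dz":0.0,"ax":0.0,"ay":0.0,"az":0.0},
  ],
)

```text
time_s: 10.15
position: [0.4909, -0.3673, 0.0252]
eef_rot: [0.001, 0.955, -0.298, 0.005]
wrist_force: [-0.0, 0.7, 1.0]
grip_width: 0.0681
```

>>> drive_tool(
  targets=[
    {"dx":-0.006,"dy":-0.002,"dz":-0.008,"ax":0.2,"ay":0.5,"az":0.0},
    {"dx":0.0,"dy":0.0,"dz":-0.008,"ax":0.0,"ay":0.0,"az":0.0},
    {"dx":0.0,"dy":0.0,"dz":-0.005,"ax":0.0,"ay":0.0,"az":0.0},
    {"dx":0.0,"dy":0.0,"dz":0.0,"ax":0.0,"ay":0.0,"az":0.0},
  ],
)

```text
time_s: 10.48
position: [0.488, -0.369, 0.0071]
eef_rot: [0.002, 0.955, -0.296, 0.003]
wrist_force: [-0.7, 0.1, 0.4]
grip_width: 0.0678
```

>>> drive_tool(
  targets=[
    {"dx":-0.004,"dy":0.0,"dz":-0.004,"ax":0.2,"ay":0.3,"az":0.0},
    {"dx":0.0,"dy":0.0,"dz":0.0,"ax":0.0,"ay":0.0,"az":0.0},
    {"dx":0.0,"dy":0.0,"dz":0.0,"ax":0.0,"ay":0.0,"az":0.0},
    {"dx":0.0,"dy":0.0,"dz":0.0,"ax":0.0,"ay":0.0,"az":0.0},
    {"dx":0.0,"dy":0.0,"dz":0.0,"ax":0.0,"ay":0.0,"az":0.0},
  ],
  claw=0.03,
)

```text
time_s: 10.9
position: [0.4851, -0.3703, 0.0054]
eef_rot: [0.002, 0.955, -0.296, 0.001]
wrist_force: [-0.1, -0.4, -1.0]
grip_width: 0.0384
```

>>> drive_tool(
  targets=[
    {"dx":0.0,"dy":0.0,"dz":0.03,"ax":0.0,"ay":0.0,"az":0.0},
    {"dx":0.0,"dy":0.0,"dz":0.04,"ax":0.0,"ay":0.0,"az":0.0},
    {"dx":0.0,"dy":0.0,"dz":0.04,"ax":0.0,"ay":0.0,"az":0.0},
    {"dx":0.01,"dy":0.02,"dz":0.03,"ax":0.0,"ay":0.0,"az":4.0},
    {"dx":0.013,"dy":0.03,"dz":0.02,"ax":0.0,"ay":0.0,"az":4.0},
    {"dx":0.015,"dy":0.037,"dz":0.0,"ax":0.0,"ay":0.0,"az":4.0},
    {"dx":0.015,"dy":0.037,"dz":0.0,"ax":0.0,"ay":0.0,"az":4.0},
    {"dx":0.015,"dy":0.037,"dz":0.0,"ax":0.0,"ay":0.0,"az":4.0},
    {"dx":0.015,"dy":0.037,"dz":0.0,"ax":0.0,"ay":0.0,"az":4.0},
    {"dx":0.015,"dy":0.037,"dz":0.0,"ax":0.0,"ay":0.0,"az":4.0},
  ],
)

```text
time_s: 11.73
position: [0.5822, -0.1329, 0.1749]
eef_rot: [0.003, 0.999, -0.053, 0.004]
wrist_force: [0.8, -0.3, -1.0]
grip_width: 0.0385
```

>>> drive_tool(
  targets=[
    {"dx":0.014,"dy":0.028,"dz":0.0,"ax":0.0,"ay":0.0,"az":0.0},
    {"dx":0.014,"dy":0.028,"dz":-0.01,"ax":0.0,"ay":0.0,"az":0.0},
    {"dx":0.012,"dy":0.028,"dz":-0.02,"ax":0.0,"ay":0.0,"az":0.0},
    {"dx":0.0,"dy":0.0,"dz":-0.015,"ax":0.0,"ay":0.0,"az":0.0},
    {"dx":0.0,"dy":0.0,"dz":-0.01,"ax":0.0,"ay":0.0,"az":0.0},
    {"dx":0.0,"dy":0.0,"dz":0.0,"ax":0.0,"ay":0.0,"az":0.0},
  ],
)

```text
time_s: 12.23
position: [0.6273, -0.0354, 0.1207]
eef_rot: [0.003, 0.999, -0.046, 0.008]
wrist_force: [-0.3, -0.4, -0.7]
grip_width: 0.0382
```

>>> drive_tool(
  targets=[
    {"dx":0.0,"dy":-0.002,"dz":-0.008,"ax":0.4,"ay":0.9,"az":3.0},
    {"dx":0.0,"dy":0.0,"dz":-0.005,"ax":0.0,"ay":0.0,"az":0.0},
    {"dx":0.0,"dy":0.0,"dz":-0.004,"ax":0.0,"ay":0.0,"az":0.0},
    {"dx":0.0,"dy":0.0,"dz":-0.002,"ax":0.0,"ay":0.0,"az":0.0},
    {"dx":0.0,"dy":0.0,"dz":0.0,"ax":0.0,"ay":0.0,"az":0.0},
  ],
)

```text
time_s: 12.65
position: [0.6264, -0.0407, 0.102]
eef_rot: [-0.0, 1.0, -0.023, -0.0]
wrist_force: [-0.3, 0.8, -0.6]
grip_width: 0.0383
```

>>> drive_tool(
  targets=[
    {"dx":0.0,"dy":0.0,"dz":-0.0025,"ax":0.0,"ay":0.0,"az":0.0},
    {"dx":0.0,"dy":0.0,"dz":-0.0015,"ax":0.0,"ay":0.0,"az":0.0},
    {"dx":0.0,"dy":0.0,"dz":-0.001,"ax":0.0,"ay":0.0,"az":0.0},
  ],
)

```text
time_s: 12.9
position: [0.6269, -0.0418, 0.0981]
eef_rot: [-0.0, 1.0, -0.024, 0.001]
wrist_force: [-0.6, -0.3, -1.0]
grip_width: 0.0383
```

>>> drive_tool(
  targets=[
    {"dx":0.0,"dy":0.0,"dz":-0.0015,"ax":0.0,"ay":0.0,"az":0.0},
  ],
)

```text
time_s: 12.98
position: [0.627, -0.0418, 0.0975]
eef_rot: [-0.0, 1.0, -0.025, 0.001]
wrist_force: [-6.7, 0.9, 18.9]
grip_width: 0.0385
```

Contact. Releasing and heading for the third pendant at top pixel (487,229), world (0.480, -0.457).

>>> drive_tool(
  targets=[
    {"dx":0.0,"dy":0.0,"dz":0.0005,"ax":0.0,"ay":0.0,"az":0.0},
    {"dx":0.0,"dy":0.0,"dz":0.0,"ax":0.0,"ay":0.0,"az":0.0},
    {"dx":0.0,"dy":0.0,"dz":0.0,"ax":0.0,"ay":0.0,"az":0.0},
    {"dx":0.0,"dy":0.0,"dz":0.0,"ax":0.0,"ay":0.0,"az":0.0},
    {"dx":0.0,"dy":0.0,"dz":0.025,"ax":0.0,"ay":0.0,"az":0.0},
    {"dx":0.0,"dy":0.0,"dz":0.035,"ax":0.0,"ay":0.0,"az":0.0},
    {"dx":0.0,"dy":0.0,"dz":0.03,"ax":0.0,"ay":0.0,"az":0.0},
    {"dx":-0.012,"dy":-0.035,"dz":0.0,"ax":0.0,"ay":0.0,"az":-1.5},
    {"dx":-0.014,"dy":-0.037,"dz":0.0,"ax":0.0,"ay":0.0,"az":-1.5},
    {"dx":-0.014,"dy":-0.037,"dz":0.0,"ax":0.0,"ay":0.0,"az":-1.5},
  ],
  claw=0.068,
)

```text
time_s: 13.82
position: [0.5886, -0.1468, 0.1923]
eef_rot: [-0.0, 0.998, -0.06, 0.002]
wrist_force: [0.8, -0.5, -0.7]
grip_width: 0.0675
```

>>> drive_tool(
  targets=[
    {"dx":-0.014,"dy":-0.037,"dz":0.0,"ax":0.0,"ay":0.0,"az":-1.5},
    {"dx":-0.014,"dy":-0.037,"dz":0.0,"ax":0.0,"ay":0.0,"az":-1.5},
    {"dx":-0.014,"dy":-0.037,"dz":0.0,"ax":0.0,"ay":0.0,"az":-1.5},
    {"dx":-0.014,"dy":-0.037,"dz":0.0,"ax":0.0,"ay":0.0,"az":-1.5},
    {"dx":-0.014,"dy":-0.035,"dz":-0.015,"ax":0.0,"ay":0.0,"az":-1.5},
    {"dx":-0.014,"dy":-0.034,"dz":-0.02,"ax":0.0,"ay":0.0,"az":-1.5},
    {"dx":-0.014,"dy":-0.034,"dz":-0.02,"ax":0.0,"ay":0.0,"az":-1.5},
    {"dx":-0.014,"dy":-0.034,"dz":-0.02,"ax":0.0,"ay":0.0,"az":0.0},
    {"dx":0.0,"dy":0.0,"dz":0.0,"ax":0.0,"ay":0.0,"az":0.0},
  ],
)

```text
time_s: 14.57
position: [0.4715, -0.4461, 0.1213]
eef_rot: [0.003, 0.988, -0.157, 0.008]
wrist_force: [-0.2, 0.7, -0.1]
grip_width: 0.0682
```

```bash
python3 look.py w8; python3 - <<'E'
from h import *
from meas import pend
im,d=snap('top','t8'); pend('top',im,z=0.109,roi=(275,130,385,210)); print('mat'); pend('top',im,roi=(380,160,510,310))
E
```

```text
tcp [ 0.4715 -0.4461  0.1213] jaw -18.1 tilt [ 0.014 -0.009] t 14.5667
[332.6 196.1] [ 0.4797 -0.4562  0.016 ] eqd mm 32.3
[139.4  94. ] [ 0.3665 -0.3345  0.016 ] eqd mm 42.8
[331.4 162.9] [ 0.626  -0.0426  0.109 ] eqd mm 26.4
[300.  159.5] [0.6333 0.0354 0.109 ] eqd mm 25.2
mat
[485.  228.3] [ 0.4825 -0.4518  0.016 ] eqd mm 19.8
[421.  191.6] [ 0.578  -0.2822  0.016 ] eqd mm 17.6
```

View pics/w8.png

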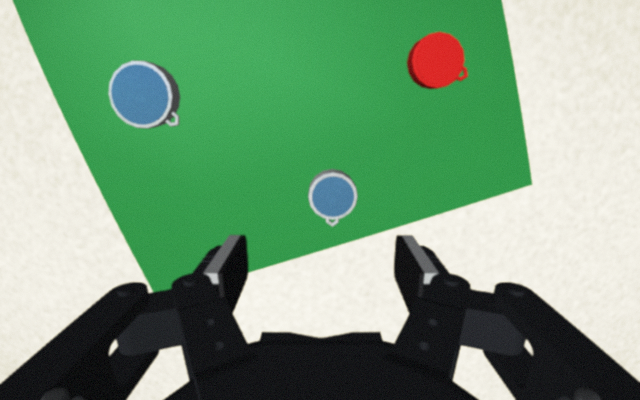

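View pics/t8.png

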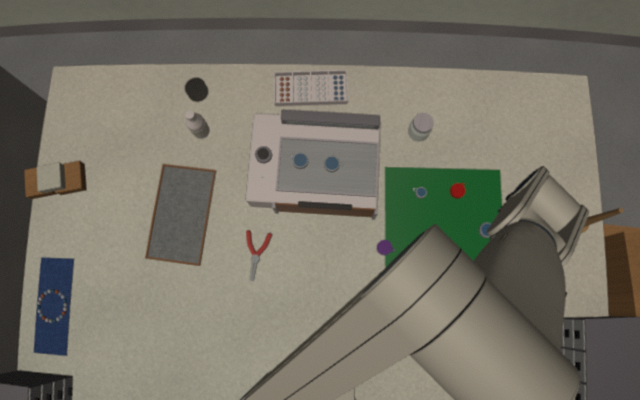

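Two mediums are on the plate, at top pixels (300,160) and (331,163). The third is at wrist pixel (333,196) with its loop pointing down. Descending.

>>> drive_tool(
  targets=[
    {"dx":0.006,"dy":-0.01,"dz":-0.03,"ax":0.5,"ay":0.8,"az":0.0},
    {"dx":0.0,"dy":0.0,"dz":-0.035,"ax":0.0,"ay":0.0,"az":0.0},
    {"dx":0.0,"dy":0.0,"dz":-0.025,"ax":0.0,"ay":0.0,"az":0.0},
    {"dx":0.0,"dy":0.0,"dz":-0.01,"ax":0.0,"ay":0.0,"az":0.0},
    {"dx":0.0,"dy":0.0,"dz":0.0,"ax":0.0,"ay":0.0,"az":0.0},
  ],
)

```text
time_s: 15.08
position: [0.4861, -0.4515, 0.0264]
eef_rot: [0.002, 0.988, -0.154, 0.005]
wrist_force: [-0.2, -0.3, -0.5]
grip_width: 0.0679
```

>>> drive_tool(
  targets=[
    {"dx":-0.006,"dy":-0.005,"dz":-0.008,"ax":0.3,"ay":0.5,"az":0.0},
    {"dx":0.0,"dy":0.0,"dz":-0.009,"ax":0.0,"ay":0.0,"az":0.0},
    {"dx":0.0,"dy":0.0,"dz":-0.005,"ax":0.0,"ay":0.0,"az":0.0},
    {"dx":0.0,"dy":0.0,"dz":0.0,"ax":0.0,"ay":0.0,"az":0.0},
  ],
)

```text
time_s: 15.42
position: [0.4828, -0.4566, 0.0072]
eef_rot: [0.001, 0.988, -0.153, 0.002]
wrist_force: [0.6, -0.2, 0.0]
grip_width: 0.0681
```

>>> drive_tool(
  targets=[
    {"dx":-0.003,"dy":0.0,"dz":-0.004,"ax":0.0,"ay":0.0,"az":0.0},
    {"dx":0.0,"dy":0.0,"dz":0.0,"ax":0.0,"ay":0.0,"az":0.0},
    {"dx":0.0,"dy":0.0,"dz":0.0,"ax":0.0,"ay":0.0,"az":0.0},
    {"dx":0.0,"dy":0.0,"dz":0.0,"ax":0.0,"ay":0.0,"az":0.0},
    {"dx":0.0,"dy":0.0,"dz":0.0,"ax":0.0,"ay":0.0,"az":0.0},
  ],
  claw=0.03,
)

```text
time_s: 15.83
position: [0.4807, -0.458, 0.0056]
eef_rot: [0.003, 0.988, -0.153, 0.004]
wrist_force: [0.4, 0.6, -0.9]
grip_width: 0.0383
```

>>> drive_tool(
  targets=[
    {"dx":0.0,"dy":0.0,"dz":0.03,"ax":0.0,"ay":0.0,"az":0.0},
    {"dx":0.0,"dy":0.0,"dz":0.04,"ax":0.0,"ay":0.0,"az":0.0},
    {"dx":0.0,"dy":0.0,"dz":0.04,"ax":0.0,"ay":0.0,"az":0.0},
    {"dx":0.01,"dy":0.02,"dz":0.03,"ax":0.0,"ay":0.0,"az":2.5},
    {"dx":0.013,"dy":0.03,"dz":0.02,"ax":0.0,"ay":0.0,"az":2.5},
    {"dx":0.015,"dy":0.037,"dz":0.0,"ax":0.0,"ay":0.0,"az":2.5},
    {"dx":0.015,"dy":0.037,"dz":0.0,"ax":0.0,"ay":0.0,"az":2.5},
    {"dx":0.015,"dy":0.037,"dz":0.0,"ax":0.0,"ay":0.0,"az":2.5},
    {"dx":0.015,"dy":0.037,"dz":0.0,"ax":0.0,"ay":0.0,"az":2.0},
    {"dx":0.015,"dy":0.037,"dz":0.0,"ax":0.0,"ay":0.0,"az":1.0},
  ],
)

```text
time_s: 16.67
position: [0.5775, -0.2209, 0.1753]
eef_rot: [0.004, 1.0, -0.019, 0.007]
wrist_force: [0.2, -0.3, -1.0]
grip_width: 0.0385
```

>>> drive_tool(
  targets=[
    {"dx":0.014,"dy":0.034,"dz":0.0,"ax":0.0,"ay":0.0,"az":0.0},
    {"dx":0.014,"dy":0.034,"dz":-0.01,"ax":0.0,"ay":0.0,"az":0.0},
    {"dx":0.014,"dy":0.032,"dz":-0.02,"ax":0.0,"ay":0.0,"az":0.0},
    {"dx":0.0,"dy":0.0,"dz":-0.015,"ax":0.0,"ay":0.0,"az":0.0},
    {"dx":0.0,"dy":0.0,"dz":-0.01,"ax":0.0,"ay":0.0,"az":0.0},
    {"dx":0.0,"dy":0.0,"dz":0.0,"ax":0.0,"ay":0.0,"az":0.0},
  ],
)

```text
time_s: 17.17
position: [0.6248, -0.107, 0.1218]
eef_rot: [0.004, 1.0, -0.014, 0.01]
wrist_force: [-0.9, -0.5, -0.0]
grip_width: 0.0384
```

>>> drive_tool(
  targets=[
    {"dx":0.0,"dy":-0.005,"dz":-0.008,"ax":0.5,"ay":1.1,"az":-0.5},
    {"dx":0.0,"dy":0.0,"dz":-0.006,"ax":0.0,"ay":0.0,"az":0.0},
    {"dx":0.0,"dy":0.0,"dz":-0.004,"ax":0.0,"ay":0.0,"az":0.0},
    {"dx":0.0,"dy":0.0,"dz":-0.002,"ax":0.0,"ay":0.0,"az":0.0},
    {"dx":0.0,"dy":0.0,"dz":-0.001,"ax":0.0,"ay":0.0,"az":0.0},
  ],
)

```text
time_s: 17.58
position: [0.6244, -0.1169, 0.1004]
eef_rot: [-0.0, 1.0, -0.021, 0.0]
wrist_force: [0.1, 1.6, 0.1]
grip_width: 0.0383
```

>>> drive_tool(
  targets=[
    {"dx":0.0,"dy":0.002,"dz":-0.0015,"ax":0.0,"ay":0.0,"az":0.0},
    {"dx":0.0,"dy":0.0,"dz":-0.001,"ax":0.0,"ay":0.0,"az":0.0},
    {"dx":0.0,"dy":0.0,"dz":-0.001,"ax":0.0,"ay":0.0,"az":0.0},
  ],
)

```text
time_s: 17.83
position: [0.6245, -0.1162, 0.0978]
eef_rot: [-0.0, 1.0, -0.022, 0.001]
wrist_force: [-4.9, 1.5, 12.8]
grip_width: 0.0384
```

Contact. Releasing and rising to look.

>>> drive_tool(
  targets=[
    {"dx":0.0,"dy":0.0,"dz":0.0005,"ax":0.0,"ay":0.0,"az":0.0},
    {"dx":0.0,"dy":0.0,"dz":0.0,"ax":0.0,"ay":0.0,"az":0.0},
    {"dx":0.0,"dy":0.0,"dz":0.0,"ax":0.0,"ay":0.0,"az":0.0},
    {"dx":0.0,"dy":0.0,"dz":0.0,"ax":0.0,"ay":0.0,"az":0.0},
    {"dx":0.0,"dy":0.0,"dz":0.025,"ax":0.0,"ay":0.0,"az":0.0},
    {"dx":0.0,"dy":0.0,"dz":0.035,"ax":0.0,"ay":0.0,"az":0.0},
    {"dx":-0.01,"dy":0.0,"dz":0.035,"ax":0.0,"ay":0.0,"az":0.0},
    {"dx":-0.035,"dy":0.0,"dz":0.01,"ax":0.0,"ay":0.0,"az":0.0},
    {"dx":-0.035,"dy":0.0,"dz":0.01,"ax":0.0,"ay":0.0,"az":0.0},
    {"dx":0.0,"dy":0.0,"dz":0.0,"ax":0.0,"ay":0.0,"az":0.0},
  ],
  claw=0.068,
)

```text
time_s: 18.67
position: [0.5423, -0.1154, 0.2169]
eef_rot: [0.0, 1.0, -0.021, 0.001]
wrist_force: [0.9, -0.5, -0.1]
grip_width: 0.068
```

```bash
python3 look.py w9 0.109; python3 - <<'E'
from h import *
from meas import pend
im,d=snap('scene','s9'); pend('scene',im,z=0.109,roi=(280,170,400,230)); 
c=cv2.resize(im[120:290,130:430],None,fx=2.6,fy=2.6,interpolation=cv2.INTER_CUBIC); cv2.imwrite('pics/s9c.png',c[:,:,::-1])
E
```

```text
tcp [ 0.5423 -0.1154  0.2169] jaw -2.4 tilt [ 0.001 -0.   ] t 18.6667
[355.5 297.8] [ 0.5686 -0.2189  0.109 ] eqd mm 15.6
[172.7 271. ] [ 0.4078 -0.1859  0.109 ] eqd mm 15.9
[422.  183.1] [ 0.6236 -0.1151  0.109 ] eqd mm 32.5
[619.8 110. ] [ 0.7857 -0.0608  0.109 ] eqd mm 13.5
[620.8  95.5] [ 0.7847 -0.0494  0.109 ] eqd mm 12.8
[428.6  88.2] [ 0.6261 -0.0416  0.109 ] eqd mm 32.6
[311.  209.5] [ 0.6254 -0.1155  0.109 ] eqd mm 25.5
[332.4 200. ] [ 0.6285 -0.0421  0.109 ] eqd mm 23.5
[354.6 191. ] [0.6346 0.036  0.109 ] eqd mm 23.9
```

View pics/w9.png

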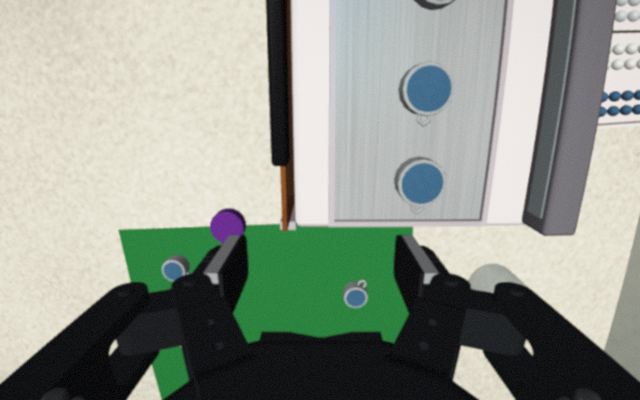

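View pics/s9c.png

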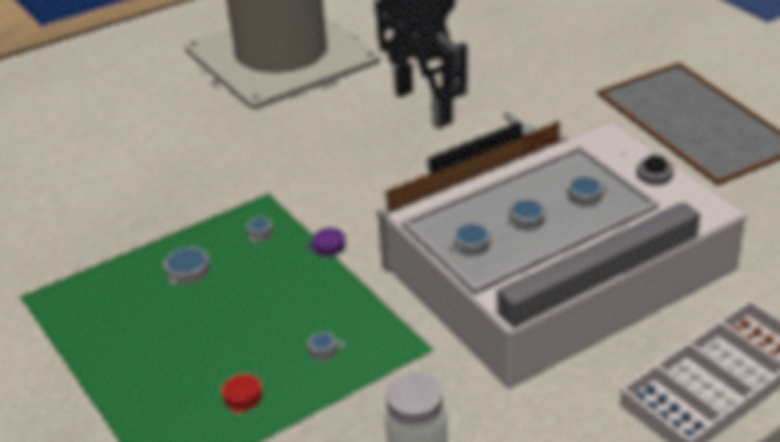

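All three mediums lie flat on the plate: wrist pixels (422,183) and (429,88), plus the scene view. The look-alikes are in place. Now going to the shield grip to raise it.

>>> drive_tool(
  targets=[
    {"dx":-0.014,"dy":0.035,"dz":0.0,"ax":0.0,"ay":0.0,"az":0.0},
    {"dx":-0.014,"dy":0.035,"dz":0.0,"ax":0.0,"ay":0.0,"az":0.0},
    {"dx":0.0,"dy":0.012,"dz":-0.02,"ax":0.0,"ay":0.0,"az":0.0},
    {"dx":0.0,"dy":0.0,"dz":-0.03,"ax":0.0,"ay":0.0,"az":0.0},
    {"dx":0.0,"dy":0.0,"dz":-0.02,"ax":0.0,"ay":0.0,"az":0.0},
    {"dx":0.0,"dy":0.0,"dz":0.0,"ax":0.0,"ay":0.0,"az":0.0},
  ],
  claw=0.05,
)

```text
time_s: 19.27
position: [0.5252, -0.0306, 0.1443]
eef_rot: [0.0, 1.0, -0.022, 0.007]
wrist_force: [-0.4, 0.0, -0.0]
grip_width: 0.0504
```

>>> drive_tool(
  targets=[
    {"dx":-0.01,"dy":0.0,"dz":0.0,"ax":0.0,"ay":0.8,"az":0.0},
    {"dx":0.0,"dy":0.0,"dz":-0.012,"ax":0.0,"ay":0.0,"az":0.0},
    {"dx":0.0,"dy":0.0,"dz":-0.01,"ax":0.0,"ay":0.0,"az":0.0},
    {"dx":0.0,"dy":0.0,"dz":-0.008,"ax":0.0,"ay":0.0,"az":0.0},
    {"dx":0.0,"dy":0.0,"dz":0.0,"ax":0.0,"ay":0.0,"az":0.0},
  ],
)

```text
time_s: 19.68
position: [0.5171, -0.0309, 0.1138]
eef_rot: [0.001, 1.0, -0.022, -0.001]
wrist_force: [-0.1, -0.1, 0.1]
grip_width: 0.05
```

>>> drive_tool(
  targets=[
    {"dx":0.0,"dy":0.0,"dz":-0.003,"ax":0.0,"ay":0.0,"az":0.0},
    {"dx":0.0,"dy":0.0,"dz":0.0,"ax":0.0,"ay":0.0,"az":0.0},
    {"dx":0.0,"dy":0.0,"dz":0.0,"ax":0.0,"ay":0.0,"az":0.0},
    {"dx":0.0,"dy":0.0,"dz":0.0,"ax":0.0,"ay":0.0,"az":0.0},
    {"dx":0.0,"dy":0.0,"dz":0.0,"ax":0.0,"ay":0.0,"az":0.0},
  ],
  claw=0.0,
  force=50,
)

```text
time_s: 20.1
position: [0.5163, -0.0313, 0.1117]
eef_rot: [0.001, 1.0, -0.022, -0.002]
wrist_force: [2.5, 0.9, -8.1]
grip_width: 0.0113
```

Gripped. Raising about 80 mm.

>>> drive_tool(
  targets=[
    {"dx":0.0,"dy":0.0,"dz":0.015,"ax":0.0,"ay":0.0,"az":0.0},
    {"dx":0.0,"dy":0.0,"dz":0.018,"ax":0.0,"ay":0.0,"az":0.0},
    {"dx":0.0,"dy":0.0,"dz":0.018,"ax":0.0,"ay":0.0,"az":0.0},
    {"dx":0.0,"dy":0.0,"dz":0.015,"ax":0.0,"ay":0.0,"az":0.0},
    {"dx":0.0,"dy":0.0,"dz":0.008,"ax":0.0,"ay":0.0,"az":0.0},
  ],
)

```text
time_s: 20.52
position: [0.5164, -0.0313, 0.185]
eef_rot: [0.001, 1.0, -0.022, -0.002]
wrist_force: [0.9, 0.1, -9.1]
grip_width: 0.0111
```

>>> drive_tool(
  targets=[
    {"dx":0.0,"dy":0.0,"dz":0.005,"ax":0.0,"ay":0.0,"az":0.0},
    {"dx":0.0,"dy":0.0,"dz":0.004,"ax":0.0,"ay":0.0,"az":0.0},
    {"dx":0.0,"dy":0.0,"dz":0.003,"ax":0.0,"ay":0.0,"az":0.0},
  ],
)

```text
time_s: 20.77
position: [0.5161, -0.0313, 0.1919]
eef_rot: [0.001, 1.0, -0.022, -0.001]
wrist_force: [16.7, -1.5, -43.4]
grip_width: 0.0108
```

>>> drive_tool(
  targets=[
    {"dx":0.0,"dy":0.0,"dz":0.0,"ax":0.0,"ay":0.0,"az":0.0},
    {"dx":0.0,"dy":0.0,"dz":0.0,"ax":0.0,"ay":0.0,"az":0.0},
    {"dx":0.0,"dy":0.0,"dz":0.0,"ax":0.0,"ay":0.0,"az":0.0},
    {"dx":0.0,"dy":0.0,"dz":0.03,"ax":0.0,"ay":0.0,"az":0.0},
    {"dx":0.0,"dy":0.0,"dz":0.035,"ax":0.0,"ay":0.0,"az":0.0},
    {"dx":0.02,"dy":0.03,"dz":0.02,"ax":0.0,"ay":0.0,"az":0.0},
    {"dx":0.02,"dy":0.03,"dz":0.0,"ax":0.0,"ay":0.0,"az":0.0},
    {"dx":0.0,"dy":0.0,"dz":0.0,"ax":0.0,"ay":0.0,"az":0.0},
  ],
  claw=0.05,
)

```text
time_s: 21.43
position: [0.5565, 0.0293, 0.2819]
eef_rot: [-0.0, 1.0, -0.025, -0.002]
wrist_force: [-0.3, 0.2, 0.6]
grip_width: 0.0497
```

```bash
python3 look.py w10 0.109; python3 - <<'E'
from h import *
from meas import pend
im,d=snap('scene','s10')
c=cv2.resize(im[120:290,230:430],None,fx=3.8,fy=3.5,interpolation=cv2.INTER_CUBIC); cv2.imwrite('pics/s10c.png',c[:,:,::-1])
E
```

```text
tcp [0.5565 0.0293 0.2819] jaw -2.8 tilt [-0.003  0.   ] t 21.4333
[377.8 296.9] [ 0.6124 -0.1184  0.109 ] eqd mm 12.9
[394.  229.5] [ 0.6294 -0.0373  0.109 ] eqd mm 24.0
[538.8 213.7] [ 0.7858 -0.028   0.109 ] eqd mm 6.2
[549.4 212.6] [ 0.7978 -0.0274  0.109 ] eqd mm 6.6
[560.4 211.6] [ 0.8102 -0.0269  0.109 ] eqd mm 6.7
[570.9 210.4] [ 0.8224 -0.0263  0.109 ] eqd mm 7.0
[539.7 203. ] [ 0.7851 -0.0159  0.109 ] eqd mm 6.7
[550.6 201.8] [ 0.7973 -0.0152  0.109 ] eqd mm 6.6
[561.3 200.7] [ 0.8094 -0.0147  0.109 ] eqd mm 6.8
[572.3 199.7] [ 0.8219 -0.0141  0.109 ] eqd mm 6.9
[398.4 160.1] [0.633  0.0366 0.109 ] eqd mm 32.1
```

View pics/w10.png

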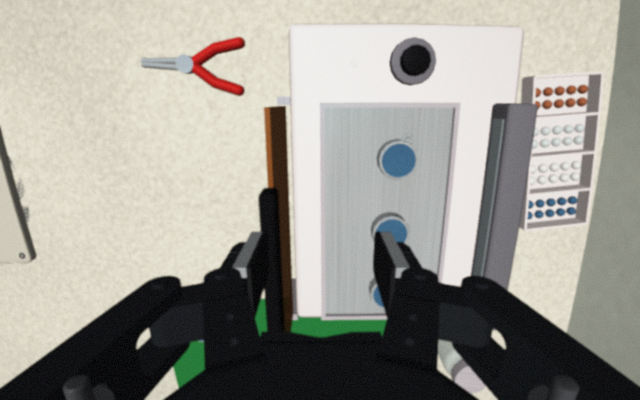

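View pics/s10c.png

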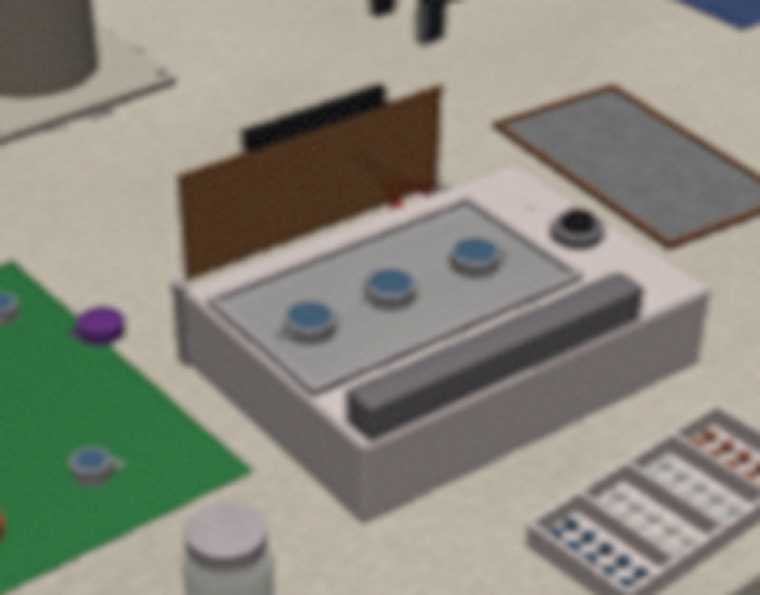

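The shield is raised (black bar at the top of the panel, scene crop (315,115)), the pendants are on the plate, and the button is at wrist pixel (414,61). Measuring heights.

```bash
python3 - <<'E'
from h import *
st=manip.state(); z=np.load('pics/w10.npz'); d=z['d']
print('grip top',depthpt('wrist',[(268,215),(268,225)],d,st).round(4))
print('button',depthpt('wrist',[(414,61),(410,58),(418,64)],d,st).round(4), 'housing',depthpt('wrist',[(395,75)],d,st).round(4))
g=cv2.cvtColor(z['im'],cv2.COLOR_RGB2GRAY)[35:90,385:440]
M=cv2.moments(cv2.inRange(g,0,45)); u=(385+M['m10']/M['m00'],35+M['m01']/M['m00']); print(u,onz('wrist',[u],0.113,st))
E
```

```text
grip top [[0.5161 0.0198 0.2141]
 [0.5157 0.013  0.2154]]
button [[0.6427 0.126  0.1114]
 [0.6393 0.1289 0.11  ]
 [0.6462 0.1232 0.1119]] housing [[0.6277 0.1151 0.0998]]
(414.94152046783626, 60.10818713450293) [[0.64306851 0.12660365 0.113     ]]
```

Grip top is at 0.215, so the shield is fully up. The button top is at (0.643, 0.126, 0.112). Moving above it with the fingers closed.

>>> drive_tool(
  targets=[
    {"dx":0.022,"dy":0.024,"dz":0.0,"ax":0.0,"ay":0.0,"az":0.0},
    {"dx":0.022,"dy":0.024,"dz":0.0,"ax":0.0,"ay":0.0,"az":0.0},
    {"dx":0.022,"dy":0.024,"dz":0.0,"ax":0.0,"ay":0.0,"az":0.0},
    {"dx":0.02,"dy":0.024,"dz":-0.02,"ax":0.0,"ay":0.0,"az":0.0},
    {"dx":0.0,"dy":0.0,"dz":-0.035,"ax":0.0,"ay":0.0,"az":0.0},
    {"dx":0.0,"dy":0.0,"dz":-0.035,"ax":0.0,"ay":0.0,"az":0.0},
    {"dx":0.0,"dy":0.0,"dz":-0.03,"ax":0.0,"ay":0.0,"az":0.0},
    {"dx":0.0,"dy":0.0,"dz":-0.01,"ax":0.0,"ay":0.0,"az":0.0},
    {"dx":0.0,"dy":0.0,"dz":0.0,"ax":0.0,"ay":0.0,"az":0.0},
  ],
  claw=0.0,
)

```text
time_s: 22.28
position: [0.6375, 0.1189, 0.1464]
eef_rot: [0.002, 1.0, -0.027, -0.005]
wrist_force: [0.8, -0.8, 0.0]
grip_width: 0.0
```

>>> drive_tool(
  targets=[
    {"dx":0.005,"dy":0.007,"dz":-0.012,"ax":0.0,"ay":0.0,"az":0.0},
    {"dx":0.0,"dy":0.0,"dz":-0.01,"ax":0.0,"ay":0.0,"az":0.0},
    {"dx":0.0,"dy":0.0,"dz":-0.005,"ax":0.0,"ay":0.0,"az":0.0},
    {"dx":0.0,"dy":0.0,"dz":0.0,"ax":0.0,"ay":0.0,"az":0.0},
  ],
)

```text
time_s: 22.62
position: [0.6428, 0.1231, 0.1218]
eef_rot: [0.003, 1.0, -0.028, -0.004]
wrist_force: [-0.3, -0.4, 0.4]
grip_width: -0.0001
```

>>> drive_tool(
  targets=[
    {"dx":0.0,"dy":0.003,"dz":-0.005,"ax":0.0,"ay":0.0,"az":0.0},
    {"dx":0.0,"dy":0.0,"dz":-0.004,"ax":0.0,"ay":0.0,"az":0.0},
    {"dx":0.0,"dy":0.0,"dz":-0.003,"ax":0.0,"ay":0.0,"az":0.0},
  ],
)

```text
time_s: 22.87
position: [0.6445, 0.1256, 0.1127]
eef_rot: [0.002, 1.0, -0.029, -0.002]
wrist_force: [-0.2, 0.4, -0.9]
grip_width: 0.0
```

>>> drive_tool(
  targets=[
    {"dx":0.0,"dy":0.0,"dz":-0.003,"ax":0.0,"ay":0.0,"az":0.0},
    {"dx":0.0,"dy":0.0,"dz":-0.002,"ax":0.0,"ay":0.0,"az":0.0},
    {"dx":0.0,"dy":0.0,"dz":-0.002,"ax":0.0,"ay":0.0,"az":0.0},
  ],
)

```text
time_s: 23.12
position: [0.6446, 0.1257, 0.1066]
eef_rot: [0.002, 1.0, -0.029, -0.001]
wrist_force: [-2.0, -0.7, 3.7]
grip_width: -0.0002
```

>>> drive_tool(
  targets=[
    {"dx":0.0,"dy":0.0,"dz":-0.003,"ax":0.0,"ay":0.0,"az":0.0},
    {"dx":0.0,"dy":0.0,"dz":-0.003,"ax":0.0,"ay":0.0,"az":0.0},
  ],
)

```text
time_s: 23.28
position: [0.6449, 0.1257, 0.1055]
eef_rot: [0.002, 1.0, -0.029, -0.001]
wrist_force: [-14.1, -2.7, 35.6]
grip_width: 0.0001
```

Force rose from 3.7 N (spring) to 35 N at a hard stop, with 6–7 mm of travel, so the button is fully down. Holding one row, then releasing and rising.

>>> drive_tool(
  targets=[
    {"dx":0.0,"dy":0.0,"dz":-0.0005,"ax":0.0,"ay":0.0,"az":0.0},
    {"dx":0.0,"dy":0.0,"dz":0.015,"ax":0.0,"ay":0.0,"az":0.0},
    {"dx":0.0,"dy":0.0,"dz":0.035,"ax":0.0,"ay":0.0,"az":0.0},
    {"dx":0.0,"dy":0.0,"dz":0.035,"ax":0.0,"ay":0.0,"az":0.0},
    {"dx":0.0,"dy":0.0,"dz":0.035,"ax":0.0,"ay":0.0,"az":0.0},
    {"dx":0.0,"dy":0.0,"dz":0.035,"ax":0.0,"ay":0.0,"az":0.0},
    {"dx":-0.01,"dy":-0.015,"dz":0.02,"ax":0.0,"ay":0.0,"az":0.0},
    {"dx":-0.025,"dy":-0.03,"dz":0.0,"ax":0.0,"ay":0.0,"az":0.0},
    {"dx":-0.025,"dy":-0.03,"dz":0.0,"ax":0.0,"ay":0.0,"az":0.0},
    {"dx":-0.01,"dy":-0.015,"dz":0.0,"ax":0.0,"ay":0.0,"az":0.0},
  ],
)

```text
time_s: 24.12
position: [0.5743, 0.0365, 0.2897]
eef_rot: [0.002, 1.0, -0.025, 0.002]
wrist_force: [0.3, 0.6, -0.6]
grip_width: -0.0001
```

```bash
python3 - <<'E'
from h import *
st=manip.state(); print(st['position'])
im,d=snap('wrist','w11')
im,d=snap('scene','s11')
c=cv2.resize(im[100:270,230:430],None,fx=3.8,fy=3.5,interpolation=cv2.INTER_CUBIC); cv2.imwrite('pics/s11c.png',c[:,:,::-1])
E
```

```text
[0.57425697 0.0364637  0.2896724 ]
```

View pics/w11.png

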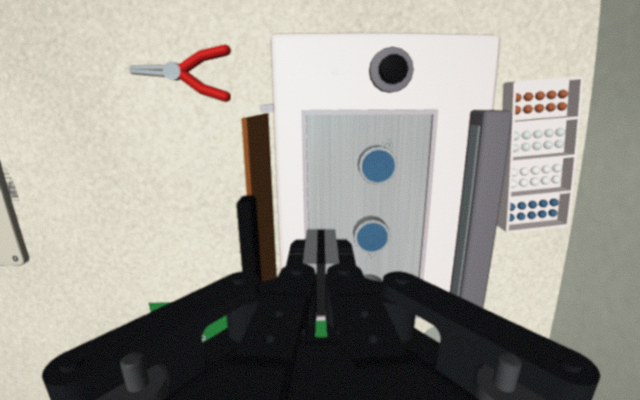

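View pics/s11c.png

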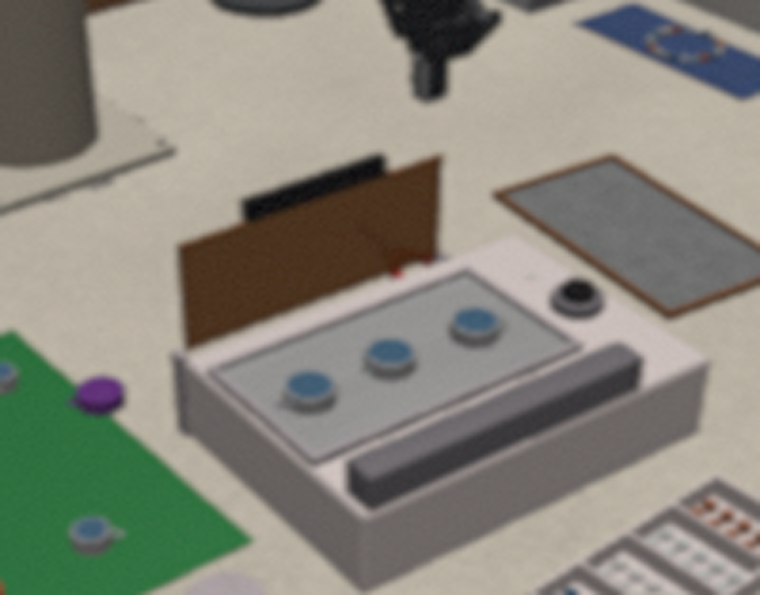

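The button has popped back, the shield is still up, and the pendants are on the plate. Going back to the grip.

>>> drive_tool(
  targets=[
    {"dx":-0.019,"dy":-0.02,"dz":0.0,"ax":0.0,"ay":0.0,"az":0.0},
    {"dx":-0.019,"dy":-0.02,"dz":0.0,"ax":0.0,"ay":0.0,"az":0.0},
    {"dx":-0.018,"dy":-0.02,"dz":0.0,"ax":0.0,"ay":0.0,"az":0.0},
    {"dx":-0.005,"dy":0.0,"dz":-0.02,"ax":0.0,"ay":0.0,"az":0.0},
    {"dx":0.0,"dy":0.0,"dz":-0.025,"ax":0.0,"ay":0.0,"az":0.0},
    {"dx":0.0,"dy":0.0,"dz":-0.01,"ax":0.0,"ay":0.0,"az":0.0},
    {"dx":0.0,"dy":0.0,"dz":0.0,"ax":0.0,"ay":0.0,"az":0.0},
  ],
  claw=0.05,
)

```text
time_s: 24.8
position: [0.5163, -0.0238, 0.2339]
eef_rot: [0.001, 1.0, -0.027, 0.006]
wrist_force: [-1.0, -0.2, 0.4]
grip_width: 0.0497
```

>>> drive_tool(
  targets=[
    {"dx":-0.002,"dy":0.0,"dz":-0.015,"ax":0.0,"ay":0.7,"az":0.0},
    {"dx":0.0,"dy":0.0,"dz":-0.015,"ax":0.0,"ay":0.0,"az":0.0},
    {"dx":0.0,"dy":0.0,"dz":-0.01,"ax":0.0,"ay":0.0,"az":0.0},
    {"dx":0.0,"dy":0.0,"dz":0.0,"ax":0.0,"ay":0.0,"az":0.0},
  ],
)

```text
time_s: 25.13
position: [0.5182, -0.0219, 0.1941]
eef_rot: [0.001, 1.0, -0.026, 0.001]
wrist_force: [0.4, 0.6, -0.2]
grip_width: 0.05
```

>>> drive_tool(
  targets=[
    {"dx":0.0,"dy":0.0,"dz":0.0,"ax":0.0,"ay":0.0,"az":0.0},
    {"dx":0.0,"dy":0.0,"dz":0.0,"ax":0.0,"ay":0.0,"az":0.0},
    {"dx":0.0,"dy":0.0,"dz":0.0,"ax":0.0,"ay":0.0,"az":0.0},
    {"dx":0.0,"dy":0.0,"dz":0.0,"ax":0.0,"ay":0.0,"az":0.0},
  ],
  claw=0.0,
)

```text
time_s: 25.47
position: [0.5168, -0.0211, 0.195]
eef_rot: [0.001, 1.0, -0.025, -0.002]
wrist_force: [-0.2, -1.1, -7.8]
grip_width: 0.0111
```

Gripped. Sliding it down.

>>> drive_tool(
  targets=[
    {"dx":0.0,"dy":0.0,"dz":-0.015,"ax":0.0,"ay":0.0,"az":0.0},
    {"dx":0.0,"dy":0.0,"dz":-0.018,"ax":0.0,"ay":0.0,"az":0.0},
    {"dx":0.0,"dy":0.0,"dz":-0.018,"ax":0.0,"ay":0.0,"az":0.0},
    {"dx":0.0,"dy":0.0,"dz":-0.015,"ax":0.0,"ay":0.0,"az":0.0},
    {"dx":0.0,"dy":0.0,"dz":-0.005,"ax":0.0,"ay":0.0,"az":0.0},
  ],
)

```text
time_s: 25.88
position: [0.5169, -0.0211, 0.1275]
eef_rot: [0.002, 1.0, -0.024, 0.0]
wrist_force: [-2.3, 0.9, 2.8]
grip_width: 0.0108
```

>>> drive_tool(
  targets=[
    {"dx":0.0,"dy":0.0,"dz":-0.005,"ax":0.0,"ay":0.0,"az":0.0},
    {"dx":0.0,"dy":0.0,"dz":-0.004,"ax":0.0,"ay":0.0,"az":0.0},
    {"dx":0.0,"dy":0.0,"dz":-0.004,"ax":0.0,"ay":0.0,"az":0.0},
  ],
)

```text
time_s: 26.13
position: [0.5169, -0.0211, 0.1153]
eef_rot: [0.002, 1.0, -0.023, -0.0]
wrist_force: [-8.4, 0.7, 53.0]
grip_width: 0.0109
```

>>> drive_tool(
  targets=[
    {"dx":0.0,"dy":0.0,"dz":0.001,"ax":0.0,"ay":0.0,"az":0.0},
    {"dx":0.0,"dy":0.0,"dz":0.0,"ax":0.0,"ay":0.0,"az":0.0},
    {"dx":0.0,"dy":0.0,"dz":0.0,"ax":0.0,"ay":0.0,"az":0.0},
    {"dx":0.0,"dy":0.0,"dz":0.03,"ax":0.0,"ay":0.0,"az":0.0},
    {"dx":0.0,"dy":0.0,"dz":0.035,"ax":0.0,"ay":0.0,"az":0.0},
    {"dx":0.025,"dy":0.0,"dz":0.02,"ax":0.0,"ay":0.0,"az":0.0},
    {"dx":0.035,"dy":0.0,"dz":0.0,"ax":0.0,"ay":0.0,"az":0.0},
    {"dx":0.035,"dy":0.0,"dz":0.0,"ax":0.0,"ay":0.0,"az":0.0},
    {"dx":0.0,"dy":0.0,"dz":0.0,"ax":0.0,"ay":0.0,"az":0.0},
  ],
  claw=0.068,
  force=30,
)

```text
time_s: 26.88
position: [0.6173, -0.0211, 0.2089]
eef_rot: [0.001, 1.0, -0.024, 0.004]
wrist_force: [-0.5, -0.3, 1.4]
grip_width: 0.0682
```

```bash
python3 look.py w12 0.109; python3 - <<'E'
from h import *
from meas import pend
im,d=snap('scene','s12'); pend('scene',im,z=0.109,roi=(280,170,400,230))
print('grip',depthpt('scene',[(315,158),(320,172),(312,170)],d))
c=cv2.resize(im[100:270,230:480],None,fx=3.2,fy=3.2,interpolation=cv2.INTER_CUBIC); cv2.imwrite('pics/s12c.png',c[:,:,::-1])
z=np.load('pics/t8.npz'); print('bottle',depthpt('top',[(190,119),(197,128)],z['d']))
E
```

```text
tcp [ 0.6173 -0.0211  0.2089] jaw -2.8 tilt [ 0.009 -0.003] t 26.8833
[149.2 394.1] [ 0.4353 -0.2243  0.109 ] eqd mm 21.6
[333.2 294.2] [ 0.6236 -0.1152  0.109 ] eqd mm 32.3
[332.9 214. ] [ 0.6262 -0.0416  0.109 ] eqd mm 32.4
[519.2 196.6] [ 0.7779 -0.035   0.109 ] eqd mm 4.1
[530.8 195.1] [ 0.7877 -0.0342  0.109 ] eqd mm 6.4
[544.  193.6] [ 0.7991 -0.0336  0.109 ] eqd mm 6.6
[557.  192.3] [ 0.8104 -0.0331  0.109 ] eqd mm 6.7
[569.9 191. ] [ 0.8218 -0.0326  0.109 ] eqd mm 6.7
[520.2 182.8] [ 0.7773 -0.0234  0.109 ] eqd mm 4.1
[531.9 181.4] [ 0.7872 -0.0228  0.109 ] eqd mm 6.6
[545.1 180.1] [ 0.7984 -0.0222  0.109 ] eqd mm 6.6
[558.3 178.7] [ 0.8098 -0.0216  0.109 ] eqd mm 6.8
[571.3 177.5] [ 0.8212 -0.0211  0.109 ] eqd mm 7.0
[337.9 112.8] [0.633  0.0369 0.109 ] eqd mm 32.7
[311.  209.5] [ 0.6254 -0.1155  0.109 ] eqd mm 25.5
[332.5 200. ] [ 0.6285 -0.0417  0.109 ] eqd mm 23.9
[354.6 191. ] [0.6346 0.036  0.109 ] eqd mm 23.9
grip [[ 0.28003755  0.16213432 -0.0020655 ]
 [ 0.52391929 -0.00483511  0.13367986]
 [ 0.34210357  0.10123851  0.00232773]]
bottle [[0.73082323 0.31636505 0.12461332]
 [0.72336362 0.30927251 0.07759384]]
```

View pics/w12.png

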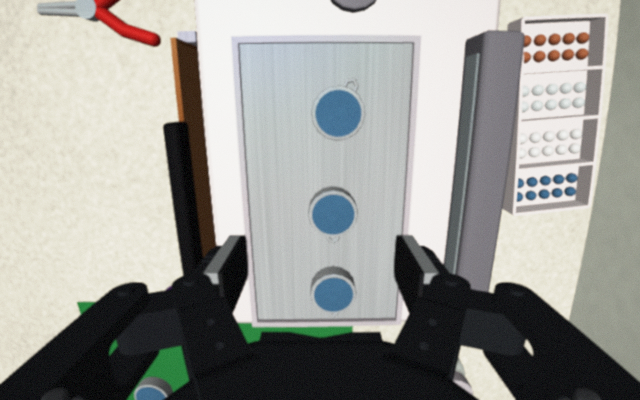

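View pics/s12c.png

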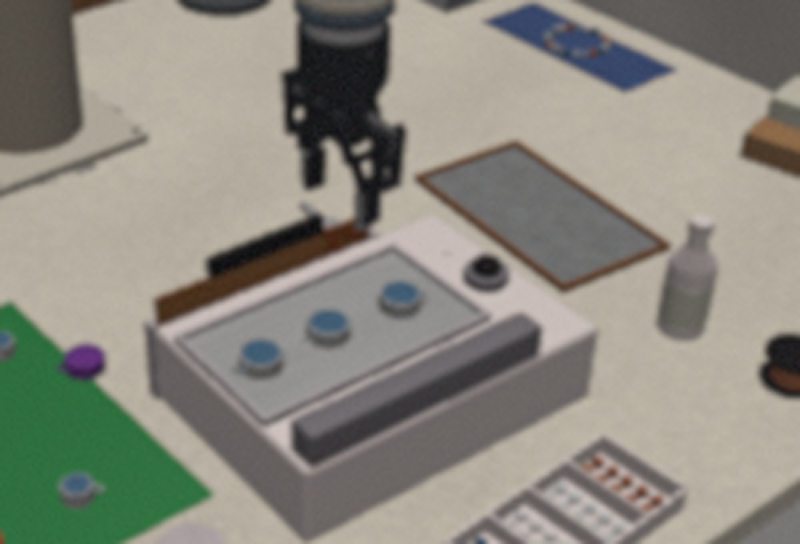

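The shield is down (grip top 0.134). Picking the first cured pendant at wrist pixel (338,113), world (0.633, 0.037), with its loop away from the jaws.

>>> drive_tool(
  targets=[
    {"dx":0.006,"dy":0.029,"dz":0.0,"ax":0.0,"ay":0.5,"az":0.0},
    {"dx":0.006,"dy":0.029,"dz":-0.015,"ax":0.0,"ay":0.0,"az":0.0},
    {"dx":0.0,"dy":0.0,"dz":-0.03,"ax":0.0,"ay":0.0,"az":0.0},
    {"dx":0.0,"dy":0.0,"dz":-0.025,"ax":0.0,"ay":0.0,"az":0.0},
    {"dx":0.0,"dy":0.0,"dz":-0.01,"ax":0.0,"ay":0.0,"az":0.0},
    {"dx":0.0,"dy":0.0,"dz":0.0,"ax":0.0,"ay":0.0,"az":0.0},
  ],
)

```text
time_s: 27.48
position: [0.6178, 0.0386, 0.1244]
eef_rot: [0.002, 1.0, -0.025, -0.005]
wrist_force: [-0.6, -0.0, -0.4]
grip_width: 0.0678
```

>>> drive_tool(
  targets=[
    {"dx":0.013,"dy":-0.001,"dz":0.0,"ax":0.2,"ay":-0.5,"az":0.0},
    {"dx":0.0,"dy":0.0,"dz":-0.01,"ax":0.0,"ay":0.0,"az":0.0},
    {"dx":0.0,"dy":0.0,"dz":-0.009,"ax":0.0,"ay":0.0,"az":0.0},
    {"dx":0.0,"dy":0.0,"dz":-0.005,"ax":0.0,"ay":0.0,"az":0.0},
    {"dx":0.0,"dy":0.0,"dz":0.0,"ax":0.0,"ay":0.0,"az":0.0},
  ],
)

```text
time_s: 27.9
position: [0.6327, 0.036, 0.1015]
eef_rot: [-0.0, 1.0, -0.026, 0.001]
wrist_force: [-0.9, 0.1, -0.3]
grip_width: 0.0683
```

>>> drive_tool(
  targets=[
    {"dx":0.0,"dy":0.0,"dz":-0.003,"ax":0.0,"ay":0.0,"az":0.0},
    {"dx":0.0,"dy":0.0,"dz":0.0,"ax":0.0,"ay":0.0,"az":0.0},
    {"dx":0.0,"dy":0.0,"dz":0.0,"ax":0.0,"ay":0.0,"az":0.0},
    {"dx":0.0,"dy":0.0,"dz":0.0,"ax":0.0,"ay":0.0,"az":0.0},
    {"dx":0.0,"dy":0.0,"dz":0.0,"ax":0.0,"ay":0.0,"az":0.0},
  ],
  claw=0.03,
)

```text
time_s: 28.32
position: [0.6334, 0.0357, 0.0996]
eef_rot: [-0.001, 1.0, -0.027, 0.002]
wrist_force: [0.1, -0.1, -0.9]
grip_width: 0.0384
```

>>> drive_tool(
  targets=[
    {"dx":0.0,"dy":0.0,"dz":0.03,"ax":0.0,"ay":0.0,"az":0.0},
    {"dx":0.0,"dy":0.0,"dz":0.04,"ax":0.0,"ay":0.0,"az":0.0},
    {"dx":-0.005,"dy":0.025,"dz":0.02,"ax":0.0,"ay":0.0,"az":0.0},
    {"dx":-0.006,"dy":0.038,"dz":0.0,"ax":0.0,"ay":0.0,"az":0.0},
    {"dx":-0.006,"dy":0.038,"dz":0.0,"ax":0.0,"ay":0.0,"az":0.0},
    {"dx":-0.006,"dy":0.038,"dz":0.0,"ax":0.0,"ay":0.0,"az":0.0},
    {"dx":-0.006,"dy":0.038,"dz":0.0,"ax":0.0,"ay":0.0,"az":0.0},
    {"dx":-0.006,"dy":0.038,"dz":0.0,"ax":0.0,"ay":0.0,"az":0.0},
    {"dx":-0.006,"dy":0.038,"dz":0.0,"ax":0.0,"ay":0.0,"az":0.0},
    {"dx":-0.006,"dy":0.03,"dz":-0.01,"ax":0.0,"ay":0.0,"az":0.0},
  ],
)

```text
time_s: 29.15
position: [0.5856, 0.3242, 0.1881]
eef_rot: [-0.002, 0.999, -0.032, 0.006]
wrist_force: [0.3, 0.1, -1.1]
grip_width: 0.038
```

>>> drive_tool(
  targets=[
    {"dx":-0.004,"dy":0.012,"dz":-0.03,"ax":0.0,"ay":0.0,"az":0.0},
    {"dx":0.0,"dy":0.0,"dz":-0.035,"ax":0.0,"ay":0.0,"az":0.0},
    {"dx":0.0,"dy":0.0,"dz":-0.035,"ax":0.0,"ay":0.0,"az":0.0},
    {"dx":0.0,"dy":0.0,"dz":-0.025,"ax":0.0,"ay":0.0,"az":0.0},
    {"dx":0.0,"dy":0.0,"dz":-0.01,"ax":0.0,"ay":0.0,"az":0.0},
    {"dx":0.0,"dy":0.0,"dz":0.0,"ax":0.0,"ay":0.0,"az":0.0},
  ],
)

```text
time_s: 29.65
position: [0.5788, 0.3478, 0.0502]
eef_rot: [-0.005, 1.0, -0.027, 0.009]
wrist_force: [0.1, -0.6, 0.5]
grip_width: 0.0385
```

```bash
python3 look.py w13 0.05
```

```text
tcp [0.5788 0.3478 0.0502] jaw -3.1 tilt [0.018 0.01 ] t 29.65
[320.5 251.3] [0.5779 0.3444 0.05  ] eqd mm 35.6
```

View pics/w13.png

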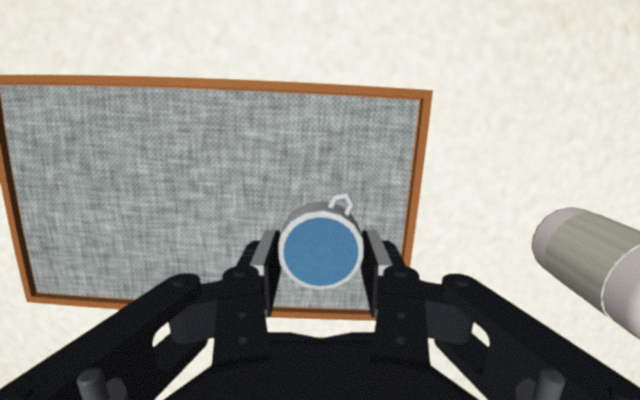

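The pendant is above the tray's far end, with the tray rim visible all around it. Lowering.

>>> drive_tool(
  targets=[
    {"dx":0.0,"dy":0.0,"dz":-0.012,"ax":-0.6,"ay":1.0,"az":0.0},
    {"dx":0.0,"dy":0.0,"dz":-0.012,"ax":0.0,"ay":0.0,"az":0.0},
    {"dx":0.0,"dy":0.0,"dz":-0.006,"ax":0.0,"ay":0.0,"az":0.0},
    {"dx":0.0,"dy":0.0,"dz":-0.003,"ax":0.0,"ay":0.0,"az":0.0},
    {"dx":0.0,"dy":0.0,"dz":0.0,"ax":0.0,"ay":0.0,"az":0.0},
  ],
)

```text
time_s: 30.12
position: [0.584, 0.3493, 0.024]
eef_rot: [-0.003, 1.0, -0.028, 0.005]
wrist_force: [-1.0, 0.4, 0.9]
grip_width: 0.0382
```

>>> drive_tool(
  targets=[
    {"dx":-0.002,"dy":-0.003,"dz":-0.005,"ax":-0.3,"ay":0.5,"az":0.0},
    {"dx":0.0,"dy":0.0,"dz":-0.004,"ax":0.0,"ay":0.0,"az":0.0},
    {"dx":0.0,"dy":0.0,"dz":-0.002,"ax":0.0,"ay":0.0,"az":0.0},
  ],
)

```text
time_s: 30.37
position: [0.5833, 0.3465, 0.0149]
eef_rot: [-0.001, 1.0, -0.028, 0.002]
wrist_force: [-0.3, -0.8, 0.2]
grip_width: 0.0382
```

>>> drive_tool(
  targets=[
    {"dx":0.0,"dy":0.0,"dz":-0.001,"ax":0.0,"ay":0.0,"az":0.0},
    {"dx":0.0,"dy":0.0,"dz":-0.001,"ax":0.0,"ay":0.0,"az":0.0},
  ],
)

```text
time_s: 30.53
position: [0.5833, 0.3464, 0.0127]
eef_rot: [-0.001, 1.0, -0.028, 0.002]
wrist_force: [-0.2, -0.1, 0.4]
grip_width: 0.0382
```

>>> drive_tool(
  targets=[
    {"dx":0.0,"dy":0.0,"dz":-0.0015,"ax":0.0,"ay":0.0,"az":0.0},
    {"dx":0.0,"dy":0.0,"dz":-0.001,"ax":0.0,"ay":0.0,"az":0.0},
  ],
)

```text
time_s: 30.7
position: [0.5834, 0.3465, 0.0101]
eef_rot: [-0.001, 1.0, -0.028, 0.002]
wrist_force: [-0.8, -0.1, 3.9]
grip_width: 0.0384
```

Touching the floor. Releasing, rising, and heading back for the second at (0.626, -0.042).

>>> drive_tool(
  targets=[
    {"dx":0.0,"dy":0.0,"dz":0.0,"ax":0.0,"ay":0.0,"az":0.0},
    {"dx":0.0,"dy":0.0,"dz":0.0,"ax":0.0,"ay":0.0,"az":0.0},
    {"dx":0.0,"dy":0.0,"dz":0.0,"ax":0.0,"ay":0.0,"az":0.0},
    {"dx":0.0,"dy":0.0,"dz":0.025,"ax":0.0,"ay":0.0,"az":0.0},
    {"dx":0.0,"dy":0.0,"dz":0.04,"ax":0.0,"ay":0.0,"az":0.0},
    {"dx":0.0,"dy":0.0,"dz":0.04,"ax":0.0,"ay":0.0,"az":0.0},
    {"dx":0.0,"dy":0.0,"dz":0.04,"ax":0.0,"ay":0.0,"az":0.0},
    {"dx":0.0,"dy":-0.02,"dz":0.03,"ax":0.0,"ay":0.0,"az":0.0},
    {"dx":0.005,"dy":-0.036,"dz":0.01,"ax":0.0,"ay":0.0,"az":0.0},
    {"dx":0.005,"dy":-0.038,"dz":0.0,"ax":0.0,"ay":0.0,"az":0.0},
  ],
  claw=0.068,
)

```text
time_s: 31.53
position: [0.5899, 0.2553, 0.2014]
eef_rot: [-0.0, 1.0, -0.023, 0.002]
wrist_force: [0.3, -0.2, -0.1]
grip_width: 0.068
```

>>> drive_tool(
  targets=[
    {"dx":0.005,"dy":-0.038,"dz":0.0,"ax":0.0,"ay":0.0,"az":0.0},
    {"dx":0.005,"dy":-0.038,"dz":0.0,"ax":0.0,"ay":0.0,"az":0.0},
    {"dx":0.005,"dy":-0.038,"dz":0.0,"ax":0.0,"ay":0.0,"az":0.0},
    {"dx":0.005,"dy":-0.038,"dz":0.0,"ax":0.0,"ay":0.0,"az":0.0},
    {"dx":0.005,"dy":-0.038,"dz":0.0,"ax":0.0,"ay":0.0,"az":0.0},
    {"dx":0.005,"dy":-0.038,"dz":0.0,"ax":0.0,"ay":0.0,"az":0.0},
    {"dx":0.005,"dy":-0.035,"dz":0.0,"ax":0.0,"ay":0.0,"az":0.0},
    {"dx":0.0,"dy":0.0,"dz":-0.015,"ax":0.0,"ay":0.0,"az":0.0},
    {"dx":0.0,"dy":0.0,"dz":0.0,"ax":0.0,"ay":0.0,"az":0.0},
  ],
)

```text
time_s: 32.28
position: [0.6275, -0.0259, 0.194]
eef_rot: [-0.001, 1.0, -0.025, 0.009]
wrist_force: [-0.3, 0.5, -1.4]
grip_width: 0.0679
```

```bash
python3 look.py w14 0.109; python3 - <<'E'
from h import *
from meas import pend
im,d=snap('top','t14'); pend('top',im,z=0.02,roi=(145,160,220,270))
E
```

```text
tcp [ 0.6275 -0.0259  0.194 ] jaw -2.8 tilt [0.018 0.001] t 32.2833
[132.7 397.9] [ 0.4418 -0.2143  0.109 ] eqd mm 6.5
[112.5 347.8] [ 0.4378 -0.1556  0.109 ] eqd mm 8.2
[320.4 300.9] [ 0.6236 -0.1152  0.109 ] eqd mm 32.5
[318.8 215.9] [ 0.6261 -0.0416  0.109 ] eqd mm 32.5
[516.7 196.7] [ 0.7779 -0.035   0.109 ] eqd mm 4.3
[528.2 195.3] [ 0.7873 -0.0345  0.109 ] eqd mm 6.4
[542.  193.7] [ 0.7985 -0.0338  0.109 ] eqd mm 6.5
[555.4 192.4] [ 0.8096 -0.0333  0.109 ] eqd mm 6.7
[568.9 190.8] [ 0.8209 -0.0327  0.109 ] eqd mm 6.9
[517.6 182.5] [ 0.7774 -0.0238  0.109 ] eqd mm 4.2
[529.3 181.1] [ 0.7867 -0.0232  0.109 ] eqd mm 6.7
[543.3 179.6] [ 0.798  -0.0226  0.109 ] eqd mm 6.6
[556.6 178.4] [ 0.8089 -0.0222  0.109 ] eqd mm 6.6
[570.2 176.9] [ 0.8202 -0.0216  0.109 ] eqd mm 6.9
[184.5 185.2] [0.5828 0.3468 0.02  ] eqd mm 25.7
```

View pics/t14.png

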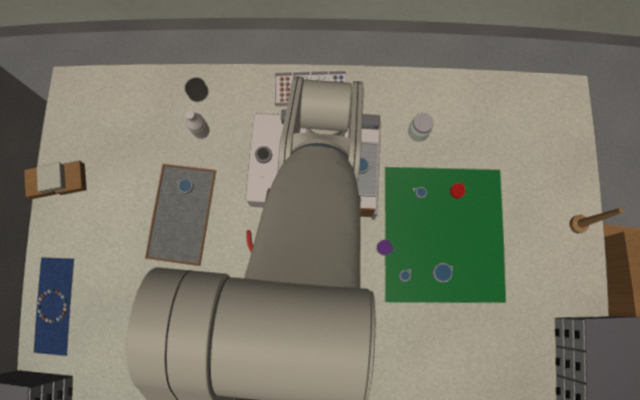

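View pics/w14.png

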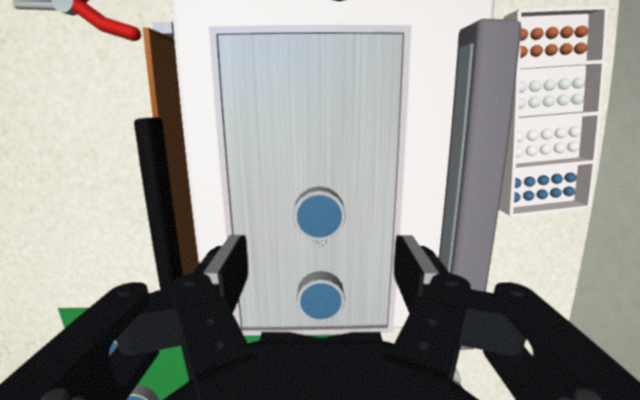

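One pendant is in the tray, at top pixel (184,185). The next is at wrist pixel (319,216). Descending on it.

>>> drive_tool(
  targets=[
    {"dx":0.0,"dy":-0.015,"dz":-0.015,"ax":0.0,"ay":0.8,"az":0.0},
    {"dx":0.0,"dy":0.0,"dz":-0.03,"ax":0.0,"ay":0.0,"az":0.0},
    {"dx":0.0,"dy":0.0,"dz":-0.02,"ax":0.0,"ay":0.0,"az":0.0},
    {"dx":0.0,"dy":0.0,"dz":-0.01,"ax":0.0,"ay":0.0,"az":0.0},
    {"dx":0.0,"dy":0.0,"dz":0.0,"ax":0.0,"ay":0.0,"az":0.0},
  ],
)

```text
time_s: 32.8
position: [0.6314, -0.0371, 0.1214]
eef_rot: [-0.0, 1.0, -0.02, 0.006]
wrist_force: [0.2, -0.6, -1.0]
grip_width: 0.0679
```

>>> drive_tool(
  targets=[
    {"dx":-0.005,"dy":-0.004,"dz":-0.007,"ax":0.0,"ay":0.6,"az":0.0},
    {"dx":0.0,"dy":0.0,"dz":-0.008,"ax":0.0,"ay":0.0,"az":0.0},
    {"dx":0.0,"dy":0.0,"dz":-0.005,"ax":0.0,"ay":0.0,"az":0.0},
    {"dx":0.0,"dy":0.0,"dz":0.0,"ax":0.0,"ay":0.0,"az":0.0},
  ],
)

```text
time_s: 33.13
position: [0.6269, -0.0402, 0.1012]
eef_rot: [-0.0, 1.0, -0.019, 0.001]
wrist_force: [-0.4, 0.8, -0.3]
grip_width: 0.0677
```

>>> drive_tool(
  targets=[
    {"dx":0.0,"dy":0.0,"dz":-0.003,"ax":0.0,"ay":0.0,"az":0.0},
    {"dx":0.0,"dy":0.0,"dz":0.0,"ax":0.0,"ay":0.0,"az":0.0},
    {"dx":0.0,"dy":0.0,"dz":0.0,"ax":0.0,"ay":0.0,"az":0.0},
    {"dx":0.0,"dy":0.0,"dz":0.0,"ax":0.0,"ay":0.0,"az":0.0},
    {"dx":0.0,"dy":0.0,"dz":0.0,"ax":0.0,"ay":0.0,"az":0.0},
  ],
  claw=0.03,
)

```text
time_s: 33.55
position: [0.6283, -0.0402, 0.0999]
eef_rot: [-0.0, 1.0, -0.018, 0.003]
wrist_force: [0.6, -0.3, -0.0]
grip_width: 0.0381
```

>>> drive_tool(
  targets=[
    {"dx":0.0,"dy":0.0,"dz":0.03,"ax":0.0,"ay":0.0,"az":0.0},
    {"dx":0.0,"dy":0.0,"dz":0.04,"ax":0.0,"ay":0.0,"az":0.0},
    {"dx":-0.005,"dy":0.025,"dz":0.02,"ax":0.0,"ay":0.0,"az":0.0},
    {"dx":-0.012,"dy":0.038,"dz":0.0,"ax":0.0,"ay":0.0,"az":0.0},
    {"dx":-0.012,"dy":0.038,"dz":0.0,"ax":0.0,"ay":0.0,"az":0.0},
    {"dx":-0.012,"dy":0.038,"dz":0.0,"ax":0.0,"ay":0.0,"az":0.0},
    {"dx":-0.012,"dy":0.038,"dz":0.0,"ax":0.0,"ay":0.0,"az":0.0},
    {"dx":-0.012,"dy":0.038,"dz":0.0,"ax":0.0,"ay":0.0,"az":0.0},
    {"dx":-0.012,"dy":0.038,"dz":0.0,"ax":0.0,"ay":0.0,"az":0.0},
    {"dx":-0.012,"dy":0.038,"dz":0.0,"ax":0.0,"ay":0.0,"az":0.0},
  ],
)

```text
time_s: 34.38
position: [0.5378, 0.2542, 0.1971]
eef_rot: [-0.001, 1.0, -0.025, 0.007]
wrist_force: [0.8, -0.2, -0.9]
grip_width: 0.0381
```

>>> drive_tool(
  targets=[
    {"dx":-0.01,"dy":0.03,"dz":0.0,"ax":0.0,"ay":0.0,"az":0.0},
    {"dx":-0.01,"dy":0.03,"dz":-0.01,"ax":0.0,"ay":0.0,"az":0.0},
    {"dx":-0.008,"dy":0.03,"dz":-0.02,"ax":0.0,"ay":0.0,"az":0.0},
    {"dx":0.0,"dy":0.0,"dz":-0.035,"ax":0.0,"ay":0.0,"az":0.0},
    {"dx":0.0,"dy":0.0,"dz":-0.035,"ax":0.0,"ay":0.0,"az":0.0},
    {"dx":0.0,"dy":0.0,"dz":-0.035,"ax":0.0,"ay":0.0,"az":0.0},
    {"dx":0.0,"dy":0.0,"dz":-0.01,"ax":0.0,"ay":0.0,"az":0.0},
    {"dx":0.0,"dy":0.0,"dz":0.0,"ax":0.0,"ay":0.0,"az":0.0},
  ],
)

```text
time_s: 35.05
position: [0.5062, 0.361, 0.0531]
eef_rot: [-0.006, 1.0, -0.019, 0.012]
wrist_force: [0.7, 0.1, -0.6]
grip_width: 0.0378
```

>>> drive_tool(
  targets=[
    {"dx":0.0,"dy":-0.003,"dz":-0.012,"ax":-0.7,"ay":1.3,"az":0.0},
    {"dx":0.0,"dy":0.0,"dz":-0.012,"ax":0.0,"ay":0.0,"az":0.0},
    {"dx":0.0,"dy":0.0,"dz":-0.008,"ax":0.0,"ay":0.0,"az":0.0},
    {"dx":0.0,"dy":0.0,"dz":-0.004,"ax":0.0,"ay":0.0,"az":0.0},
    {"dx":0.0,"dy":0.0,"dz":0.0,"ax":0.0,"ay":0.0,"az":0.0},
  ],
)

```text
time_s: 35.47
position: [0.5094, 0.359, 0.0205]
eef_rot: [-0.002, 1.0, -0.02, 0.004]
wrist_force: [-0.5, -0.4, 0.0]
grip_width: 0.0382
```

>>> drive_tool(
  targets=[
    {"dx":-0.003,"dy":-0.003,"dz":-0.004,"ax":-0.2,"ay":0.5,"az":0.0},
    {"dx":0.0,"dy":0.0,"dz":-0.003,"ax":0.0,"ay":0.0,"az":0.0},
    {"dx":0.0,"dy":0.0,"dz":-0.002,"ax":0.0,"ay":0.0,"az":0.0},
    {"dx":0.0,"dy":0.0,"dz":-0.001,"ax":0.0,"ay":0.0,"az":0.0},
  ],
)

```text
time_s: 35.8
position: [0.5077, 0.3564, 0.0126]
eef_rot: [-0.001, 1.0, -0.021, 0.001]
wrist_force: [-0.3, -0.8, -1.0]
grip_width: 0.0383
```

>>> drive_tool(
  targets=[
    {"dx":0.0,"dy":0.0,"dz":-0.0015,"ax":0.0,"ay":0.0,"az":0.0},
    {"dx":0.0,"dy":0.0,"dz":-0.0015,"ax":0.0,"ay":0.0,"az":0.0},
  ],
)

```text
time_s: 35.97
position: [0.508, 0.3567, 0.0101]
eef_rot: [-0.001, 1.0, -0.021, 0.001]
wrist_force: [-4.1, -4.3, 18.2]
grip_width: 0.0384
```

Seated. Releasing with a narrow opening (55 mm), rising, and going back for the third.

>>> drive_tool(
  targets=[
    {"dx":0.0,"dy":0.0,"dz":0.0005,"ax":0.0,"ay":0.0,"az":0.0},
    {"dx":0.0,"dy":0.0,"dz":0.0,"ax":0.0,"ay":0.0,"az":0.0},
    {"dx":0.0,"dy":0.0,"dz":0.0,"ax":0.0,"ay":0.0,"az":0.0},
    {"dx":0.0,"dy":0.0,"dz":0.025,"ax":0.0,"ay":0.0,"az":0.0},
    {"dx":0.0,"dy":0.0,"dz":0.04,"ax":0.0,"ay":0.0,"az":0.0},
    {"dx":0.0,"dy":0.0,"dz":0.04,"ax":0.0,"ay":0.0,"az":0.0},
    {"dx":0.0,"dy":0.0,"dz":0.04,"ax":0.0,"ay":0.0,"az":0.0},
    {"dx":0.005,"dy":-0.02,"dz":0.03,"ax":0.0,"ay":0.0,"az":0.0},
    {"dx":0.009,"dy":-0.036,"dz":0.01,"ax":0.0,"ay":0.0,"az":0.0},
    {"dx":0.009,"dy":-0.039,"dz":0.0,"ax":0.0,"ay":0.0,"az":0.0},
  ],
  claw=0.055,
)

```text
time_s: 36.8
position: [0.5281, 0.2639, 0.2022]
eef_rot: [-0.001, 1.0, -0.016, 0.001]
wrist_force: [0.0, -0.4, 0.6]
grip_width: 0.0552
```

>>> drive_tool(
  targets=[
    {"dx":0.009,"dy":-0.039,"dz":0.0,"ax":0.0,"ay":0.0,"az":0.0},
    {"dx":0.009,"dy":-0.039,"dz":0.0,"ax":0.0,"ay":0.0,"az":0.0},
    {"dx":0.009,"dy":-0.039,"dz":0.0,"ax":0.0,"ay":0.0,"az":0.0},
    {"dx":0.009,"dy":-0.039,"dz":0.0,"ax":0.0,"ay":0.0,"az":0.0},
    {"dx":0.009,"dy":-0.039,"dz":0.0,"ax":0.0,"ay":0.0,"az":0.0},
    {"dx":0.009,"dy":-0.039,"dz":0.0,"ax":0.0,"ay":0.0,"az":0.0},
    {"dx":0.009,"dy":-0.039,"dz":0.0,"ax":0.0,"ay":0.0,"az":0.0},
    {"dx":0.009,"dy":-0.039,"dz":0.0,"ax":0.0,"ay":0.0,"az":0.0},
    {"dx":0.009,"dy":-0.033,"dz":0.0,"ax":0.0,"ay":0.0,"az":0.0},
    {"dx":0.0,"dy":0.0,"dz":0.0,"ax":0.0,"ay":0.0,"az":0.0},
  ],
  claw=0.068,
)

```text
time_s: 37.63
position: [0.6127, -0.1012, 0.2085]
eef_rot: [-0.001, 1.0, -0.016, 0.008]
wrist_force: [0.7, 0.1, -0.2]
grip_width: 0.0676
```

```bash
python3 look.py w15 0.109 | grep -v "mm [0-9]\.\|mm 1"; python3 - <<'E'
from h import *
from meas import pend
im,d=snap('top','t15'); pend('top',im,z=0.02,roi=(145,160,220,270))
E
```

```text
tcp [ 0.6127 -0.1012  0.2085] jaw -1.8 tilt [0.015 0.002] t 37.6333
[333.9 207.2] [ 0.6236 -0.1151  0.109 ] eqd mm 32.3
[179.5 212.9] [0.5076 0.3545 0.02  ] eqd mm 25.9
[184.6 185.2] [0.5828 0.3465 0.02  ] eqd mm 25.6
```

View pics/w15.png

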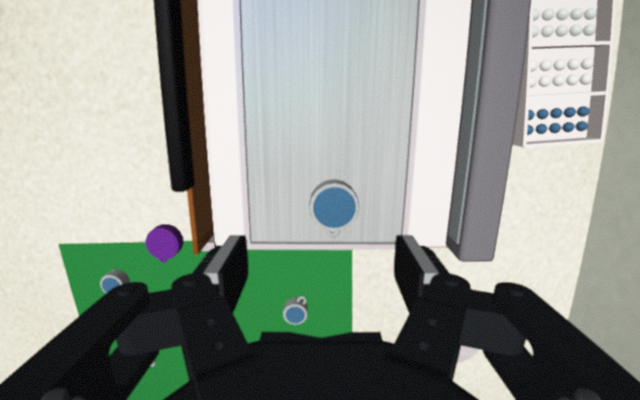

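Two are in the tray, at top pixels (180,213) and (185,185). The third is at wrist pixel (334,207), world (0.6236, -0.115). Descending.

>>> drive_tool(
  targets=[
    {"dx":0.007,"dy":-0.013,"dz":-0.02,"ax":0.0,"ay":0.8,"az":0.0},
    {"dx":0.0,"dy":0.0,"dz":-0.035,"ax":0.0,"ay":0.0,"az":0.0},
    {"dx":0.0,"dy":0.0,"dz":-0.025,"ax":0.0,"ay":0.0,"az":0.0},
    {"dx":0.0,"dy":0.0,"dz":-0.01,"ax":0.0,"ay":0.0,"az":0.0},
    {"dx":0.0,"dy":0.0,"dz":0.0,"ax":0.0,"ay":0.0,"az":0.0},
  ],
)

```text
time_s: 38.15
position: [0.6186, -0.1045, 0.1174]
eef_rot: [-0.002, 1.0, -0.013, 0.001]
wrist_force: [-0.8, 0.9, -0.2]
grip_width: 0.0681
```

>>> drive_tool(
  targets=[
    {"dx":0.004,"dy":-0.01,"dz":-0.004,"ax":-0.2,"ay":0.0,"az":0.0},
    {"dx":0.0,"dy":0.0,"dz":-0.007,"ax":0.0,"ay":0.0,"az":0.0},
    {"dx":0.0,"dy":0.0,"dz":-0.005,"ax":0.0,"ay":0.0,"az":0.0},
    {"dx":0.0,"dy":0.0,"dz":0.0,"ax":0.0,"ay":0.0,"az":0.0},
  ],
)

```text
time_s: 38.48
position: [0.6245, -0.1128, 0.1033]
eef_rot: [-0.0, 1.0, -0.012, 0.003]
wrist_force: [-0.2, -0.2, -0.6]
grip_width: 0.0677
```

>>> drive_tool(
  targets=[
    {"dx":0.0,"dy":-0.002,"dz":-0.004,"ax":0.0,"ay":0.2,"az":0.0},
    {"dx":0.0,"dy":0.0,"dz":-0.001,"ax":0.0,"ay":0.0,"az":0.0},
    {"dx":0.0,"dy":0.0,"dz":0.0,"ax":0.0,"ay":0.0,"az":0.0},
    {"dx":0.0,"dy":0.0,"dz":0.0,"ax":0.0,"ay":0.0,"az":0.0},
    {"dx":0.0,"dy":0.0,"dz":0.0,"ax":0.0,"ay":0.0,"az":0.0},
    {"dx":0.0,"dy":0.0,"dz":0.0,"ax":0.0,"ay":0.0,"az":0.0},
  ],
  claw=0.03,
)

```text
time_s: 38.98
position: [0.626, -0.1154, 0.1005]
eef_rot: [0.0, 1.0, -0.012, 0.003]
wrist_force: [1.1, 0.1, 0.2]
grip_width: 0.0387
```

>>> drive_tool(
  targets=[
    {"dx":0.0,"dy":0.0,"dz":0.03,"ax":0.0,"ay":0.0,"az":0.0},
    {"dx":0.0,"dy":0.0,"dz":0.04,"ax":0.0,"ay":0.0,"az":0.0},
    {"dx":-0.005,"dy":0.025,"dz":0.02,"ax":0.0,"ay":0.0,"az":0.0},
    {"dx":-0.012,"dy":0.038,"dz":0.0,"ax":0.0,"ay":0.0,"az":0.0},
    {"dx":-0.012,"dy":0.038,"dz":0.0,"ax":0.0,"ay":0.0,"az":0.0},
    {"dx":-0.014,"dy":0.037,"dz":0.0,"ax":0.0,"ay":0.0,"az":0.0},
    {"dx":-0.014,"dy":0.037,"dz":0.0,"ax":0.0,"ay":0.0,"az":0.0},
    {"dx":-0.014,"dy":0.037,"dz":0.0,"ax":0.0,"ay":0.0,"az":0.0},
    {"dx":-0.015,"dy":0.037,"dz":0.0,"ax":0.0,"ay":0.0,"az":0.0},
    {"dx":-0.015,"dy":0.037,"dz":0.0,"ax":0.0,"ay":0.0,"az":0.0},
  ],
)

```text
time_s: 39.82
position: [0.5227, 0.1737, 0.1961]
eef_rot: [-0.0, 1.0, -0.018, 0.006]
wrist_force: [1.0, -0.4, -0.6]
grip_width: 0.0382
```

>>> drive_tool(
  targets=[
    {"dx":-0.017,"dy":0.036,"dz":0.0,"ax":0.0,"ay":0.0,"az":0.0},
    {"dx":-0.017,"dy":0.036,"dz":0.0,"ax":0.0,"ay":0.0,"az":0.0},
    {"dx":-0.017,"dy":0.036,"dz":0.0,"ax":0.0,"ay":0.0,"az":0.0},
    {"dx":-0.017,"dy":0.035,"dz":-0.005,"ax":0.0,"ay":0.0,"az":0.0},
    {"dx":-0.017,"dy":0.033,"dz":-0.015,"ax":0.0,"ay":0.0,"az":0.0},
    {"dx":0.0,"dy":0.0,"dz":-0.035,"ax":0.0,"ay":0.0,"az":0.0},
    {"dx":0.0,"dy":0.0,"dz":-0.035,"ax":0.0,"ay":0.0,"az":0.0},
    {"dx":0.0,"dy":0.0,"dz":-0.035,"ax":0.0,"ay":0.0,"az":0.0},
    {"dx":0.0,"dy":0.0,"dz":-0.01,"ax":0.0,"ay":0.0,"az":0.0},
    {"dx":0.0,"dy":0.0,"dz":0.0,"ax":0.0,"ay":0.0,"az":0.0},
  ],
)

```text
time_s: 40.65
position: [0.4296, 0.3693, 0.0623]
eef_rot: [-0.006, 1.0, -0.013, 0.012]
wrist_force: [1.1, -1.1, -0.1]
grip_width: 0.0381
```

```bash
python3 look.py w16 0.05
```

```text
tcp [0.4296 0.3693 0.0623] jaw -1.4 tilt [0.024 0.011] t 40.65
[320.6 253.3] [0.4288 0.359  0.05  ] eqd mm 38.4
[553.4 238.9] [0.5576 0.3616 0.05  ] eqd mm 27.5
[443.6 233. ] [0.4942 0.368  0.05  ] eqd mm 27.5
```

View pics/w16.png

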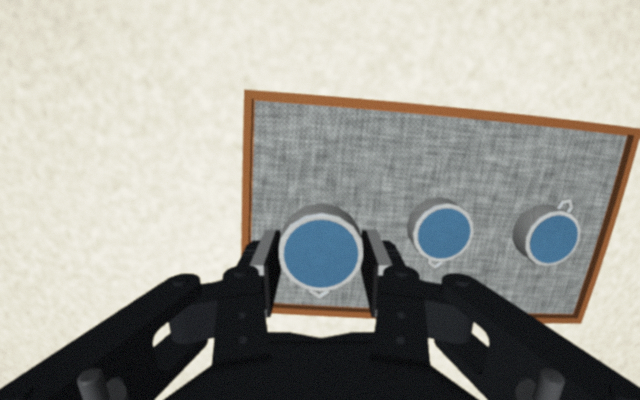

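The pendant is above the near end of the tray, and the other two lie flat at wrist pixels (444,233) and (553,239). Lowering.

>>> drive_tool(
  targets=[
    {"dx":0.003,"dy":-0.006,"dz":-0.015,"ax":-0.6,"ay":1.3,"az":0.0},
    {"dx":0.0,"dy":0.0,"dz":-0.014,"ax":0.0,"ay":0.0,"az":0.0},
    {"dx":0.0,"dy":0.0,"dz":-0.01,"ax":0.0,"ay":0.0,"az":0.0},
    {"dx":0.0,"dy":0.0,"dz":-0.004,"ax":0.0,"ay":0.0,"az":0.0},
    {"dx":0.0,"dy":0.0,"dz":0.0,"ax":0.0,"ay":0.0,"az":0.0},
  ],
)

```text
time_s: 41.12
position: [0.4375, 0.3654, 0.025]
eef_rot: [-0.004, 1.0, -0.014, 0.005]
wrist_force: [-0.1, 0.4, 0.5]
grip_width: 0.0381
```

>>> drive_tool(
  targets=[
    {"dx":-0.002,"dy":-0.004,"dz":-0.006,"ax":-0.4,"ay":0.5,"az":0.0},
    {"dx":0.0,"dy":0.0,"dz":-0.004,"ax":0.0,"ay":0.0,"az":0.0},
    {"dx":0.0,"dy":0.0,"dz":-0.002,"ax":0.0,"ay":0.0,"az":0.0},
    {"dx":0.0,"dy":0.0,"dz":-0.001,"ax":0.0,"ay":0.0,"az":0.0},
  ],
)

```text
time_s: 41.45
position: [0.4363, 0.3619, 0.0131]
eef_rot: [-0.001, 1.0, -0.014, 0.002]
wrist_force: [-0.1, 0.3, -0.3]
grip_width: 0.0386
```

>>> drive_tool(
  targets=[
    {"dx":0.0,"dy":0.0,"dz":-0.0015,"ax":0.0,"ay":0.0,"az":0.0},
    {"dx":0.0,"dy":0.0,"dz":-0.0015,"ax":0.0,"ay":0.0,"az":0.0},
  ],
)

```text
time_s: 41.62
position: [0.4364, 0.3621, 0.0106]
eef_rot: [-0.001, 1.0, -0.014, 0.002]
wrist_force: [-5.2, -4.2, 25.3]
grip_width: 0.0381
```

Seated. Releasing and backing off to a clear pose.

>>> drive_tool(
  targets=[
    {"dx":0.0,"dy":0.0,"dz":0.0005,"ax":0.0,"ay":0.0,"az":0.0},
    {"dx":0.0,"dy":0.0,"dz":0.0,"ax":0.0,"ay":0.0,"az":0.0},
    {"dx":0.0,"dy":0.0,"dz":0.0,"ax":0.0,"ay":0.0,"az":0.0},
    {"dx":0.0,"dy":0.0,"dz":0.025,"ax":0.0,"ay":0.0,"az":0.0},
    {"dx":0.0,"dy":0.0,"dz":0.04,"ax":0.0,"ay":0.0,"az":0.0},
    {"dx":0.0,"dy":0.0,"dz":0.04,"ax":0.0,"ay":0.0,"az":0.0},
    {"dx":0.0,"dy":0.0,"dz":0.04,"ax":0.0,"ay":0.0,"az":0.0},
    {"dx":-0.005,"dy":-0.03,"dz":0.025,"ax":0.0,"ay":0.0,"az":0.0},
    {"dx":-0.005,"dy":-0.038,"dz":0.01,"ax":0.0,"ay":0.0,"az":0.0},
    {"dx":0.0,"dy":-0.03,"dz":0.0,"ax":0.0,"ay":0.0,"az":0.0},
  ],
  claw=0.055,
)

```text
time_s: 42.45
position: [0.4254, 0.2654, 0.1977]
eef_rot: [-0.002, 1.0, -0.011, 0.003]
wrist_force: [0.8, -0.3, -0.7]
grip_width: 0.0549
```

>>> drive_tool(
  targets=[
    {"dx":0.0,"dy":-0.03,"dz":0.0,"ax":0.0,"ay":0.0,"az":0.0},
    {"dx":0.0,"dy":-0.03,"dz":0.0,"ax":0.0,"ay":0.0,"az":0.0},
    {"dx":0.0,"dy":0.0,"dz":0.0,"ax":0.0,"ay":0.0,"az":0.0},
    {"dx":0.0,"dy":0.0,"dz":0.0,"ax":0.0,"ay":0.0,"az":0.0},
  ],
)

```text
time_s: 42.78
position: [0.425, 0.1989, 0.2008]
eef_rot: [-0.002, 1.0, -0.012, 0.006]
wrist_force: [-0.6, 0.1, -0.6]
grip_width: 0.055
```

```bash
python3 - <<'E'
from h import *
from meas import pend
st=manip.state(); print(st['position'],st['wrist_force'].round(1))
im,d=snap('top','t17'); pend('top',im,z=0.02,roi=(145,160,220,270)); pend('top',im,roi=(380,160,510,310))
c=cv2.resize(im[80:310,140:515],None,fx=2.1,fy=2.1,interpolation=cv2.INTER_CUBIC); cv2.imwrite('pics/t17c.png',c[:,:,::-1])
im,d=snap('scene','s17')
c=cv2.resize(im[100:300,140:480],None,fx=2.3,fy=2.3,interpolation=cv2.INTER_CUBIC); cv2.imwrite('pics/s17c.png',c[:,:,::-1])
E
```

```text
[0.42497017 0.1988965  0.2007778 ] [-0.6  0.1 -0.6]
[184.5 184.8] [0.5837 0.347  0.02  ] eqd mm 24.5
[404.6 275.2] [ 0.3576 -0.2363  0.016 ] eqd mm 17.7
[442.8 272.3] [ 0.3662 -0.3359  0.016 ] eqd mm 38.7
[421.1 191.6] [ 0.578  -0.2825  0.016 ] eqd mm 17.9
```

View pics/t17c.png

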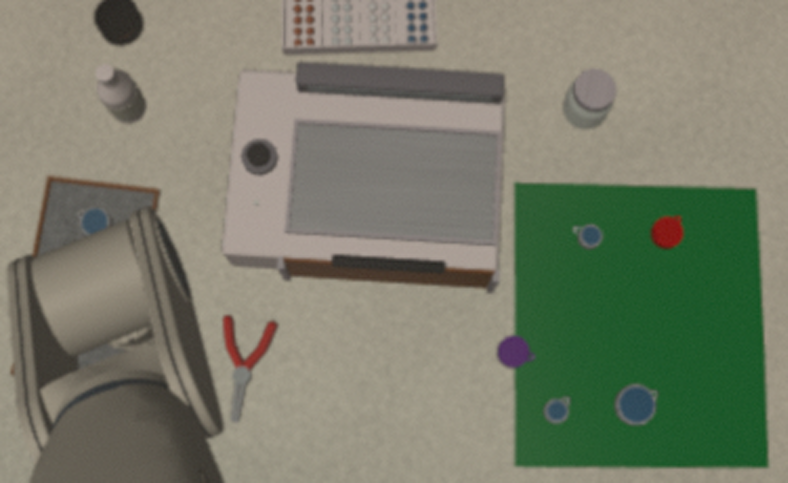

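View pics/s17c.png

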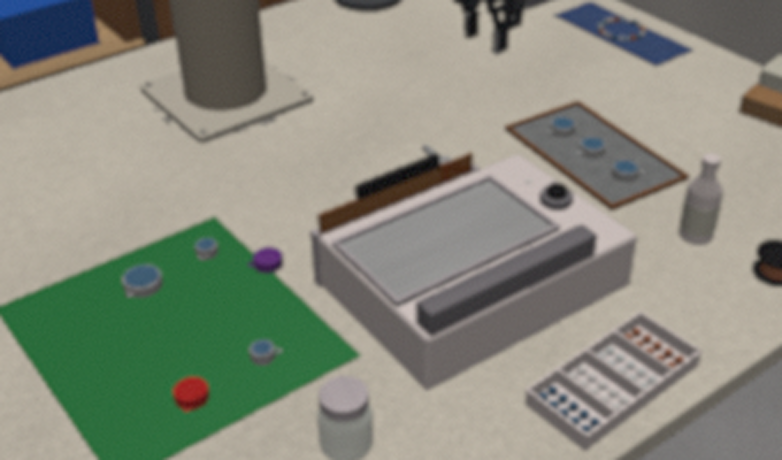

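The scene view shows three pendants flat and separate in the tray, at crop pixels (563,125), (593,146) and (627,169). The shield is down, the plate is empty, and the look-alikes and bystanders have not moved. Handing in.

```bash
python3 -c "
from plant import manip
print(manip.finish_job())"
```

```text
the job is handed in; nothing more can be done
None
```

The job is done and handed in at about 43 s of the 210 s allowed; `finish_job` reports no verdict. Only three medium pendants were on the mat. I lowered the shield, laid all three on the plate and raised the shield (grip top measured at 0.215 m). I then pressed the button to its hard stop and released it, lowered the shield again, and moved the three to the tray.

**Last checks:**
- **Pendants:** The last scene view shows all three flat and separate in the tray, and the plate empty. In the last top view the arm hid two of them. An earlier top view had measured one of those two in place. The third was seen only in the scene view after release.
- **Shield:** It is down; the grip top measured 0.134 m after the final lowering.
- **Button:** It looks released in the pictures, but I did not measure its height after the press.
- **Look-alikes and bystanders:** The blue look-alikes measured within 1 mm of where they started. The jar, bottle and pliers look unmoved in the pictures, but I did not measure them.
- **Disagreements:** Nothing failed, and the cameras agreed on pendant positions to within about 3 mm.

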